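# Finish packing a parts order and hold up the bush with tongs

### The job

Finish this order at the packing bench: stand the tall blue canister upright in the empty corner of the open carton, down on its floor, and let it go. Then grip the tongs by their orange handles, close their jaws on the bronze bush standing on the round wooden block, and hold it lifted over the middle of the carton, at least 5 cm clear above the canister, finishing while you still hold it there in the tongs. Only the tongs may touch the bush, never the gripper; leave the other goods in the carton and all else on the bench where they are.

Things in the scene. Friction and masses are not known exactly. Their poses are not given: they have to be found in the camera images.
- canister_mid (a point): tall blue cylinder with two steel bands, 54 mm across, 95 mm high, 0.2 kg, loose, standing upright on the bench; point at its centre, half-way up (47.5 mm over its underside), z up its axis
- carton: open cardboard carton, fixed to the bench, 136 x 136 mm outside, 65 mm high, walls and floor 5 mm; three of its four 63 mm corner places are taken (goods up to 60 mm high over the bench), one is empty; origin under its centre on the bench, x and y along its sides, z up
- gap (a point): centre of the empty 63 x 63 mm corner place of the carton, on the carton's inner floor (5 mm above the bench); same axes as the carton (it is at x -31.5, y -31.5 mm from the carton's centre)
- tongs_grip (a point): steel spring tongs lying level on a black rest: the point half-way between their orange handle sleeves (each 50 mm long, 26 mm high) at mid height, 41 mm above the bench at the start, near the balance point. x points along the tongs to the jaws, y is the closing direction, z up. Sprung open they measure 54 mm over the sleeves; about 33 mm when the jaws hold the bush
- tongs_jaw (a point): point half-way between the tongs' jaws, at mid height, 90 mm from tongs_grip along x; same axes. The jaws are shallow upright V pads, 26 mm high, reaching 16 mm ahead of and behind this point, open above and below, so they can be lowered over the bush. About 64 mm between the jaw lips when open, about 52 mm when squeezed to 48 mm over the sleeves
- tongs: the whole tongs: 195 mm long, 26 mm high, 0.1 kg; two arms that pivot together on a round hinge 85 mm behind the sleeves and close sideways; origin 13 mm below tongs_grip, same axes. Springs push the sleeves apart with about 5 N (open) to 8 N (closed); 20 to 25 N of grip on the sleeves holds the bush firmly
- rest: black tongs rest, fixed; base plate 150 x 110 x 6 mm, free space above it under the sleeves; two grey cross bars, tops 28 mm above the bench, carry the tongs 48 mm ahead of and 70 mm behind its origin; origin on the bench under the middle of the sleeves, x towards the jaws
- bush_mid (a point): bronze bush, a plain upright ring 30 mm across, 36 mm high, about 0.08 kg, standing loose on the wooden block; point at its centre, half-way up
- bush: the same bush; origin at the centre of its underside, z up its axis
- block: round dark wooden block, fixed, 64 mm across at the foot, 50 mm on top, 45 mm high; origin at the centre of its underside
- relay_box_mid (a point): grey box 57 x 57 x 55 mm with brass contacts, loose in the carton; its centre
- spool_mid (a point): black drum 58 mm across, 50 mm high, loose in the carton; its centre
- small_box_mid (a point): white box with a red band 57 x 57 x 46 mm, loose in the carton; its centre
- gear_mid (a point): dark steel gear lying flat, 82 mm across, 24 mm high, loose bystander at the far side of the bench; its centre
- mug_mid (a point): white mug 80 mm across, 90 mm high, loose bystander; its centre
- tape_mid (a point): roll of amber tape lying flat, 96 mm across, 48 mm high, loose bystander; its centre
- oil_jar_mid (a point): green jar with black lid, 60 mm across, 85 mm high, loose bystander; its centre
- canister: the same canister; origin at the centre of its underside
Mind the look-alikes: they are no part of the job. There is more than one size of the canister; the job needs the larger. Leave any turquoise look-alike of the carton alone.

How it is judged:
On the way, in this order (a step that is already met when the one before it is completed fails the run):
1. the canister stands on the floor of the empty corner, upright and let go (x of canister_mid in the frame of gap between -0.015 and 0.015 m and y of canister_mid in the frame of gap between -0.015 and 0.015 m and z of canister_mid in the frame of gap between 0.0395 and 0.0555 m and angle between canister_mid's own z axis and vertical below 0.12 rad and contact force between canister and the fingers below 0.1 N), for 0.2 s.
2. the bush is lifted off its block, gripped by the tongs that the gripper holds (contact force between bush and tongs above 0.3 N and contact force between tongs and the fingers above 1 N and contact force between bush and the fingers below 0.1 N and height (world z) of bush_mid above 0.085 m), for 0.2 s.
At the end, for the whole second after the job is handed in: Bush held still by the tongs in the gripper, centre over 150 mm high, within 60 mm sideways of the carton's centre, touching nothing else; canister on the floor of its corner within 15 mm (8 mm in height), tilt under 0.12 rad; the other goods within 20 mm of their corners' middles (x of canister_mid in the frame of gap between -0.015 and 0.015 m and y of canister_mid in the frame of gap between -0.015 and 0.015 m and z of canister_mid in the frame of gap between 0.0395 and 0.0555 m and angle between canister_mid's own z axis and vertical below 0.12 rad and contact force between bush and tongs above 0.3 N and contact force between tongs and the fingers above 1 N and contact force between bush and the fingers below 0.1 N and height (world z) of bush_mid above 0.15 m and horizontal distance between bush_mid and carton below 0.06 m and linear speed of bush below 0.03 m/s and contact force between bush and the arm below 0.1 N and contact force between bush and canister below 0.1 N and contact force between bush and carton below 0.1 N and x of relay_box_mid in the frame of carton between 0.0115 and 0.0515 m and y of relay_box_mid in the frame of carton between 0.0115 and 0.0515 m and height (world z) of each of relay_box_mid, spool_mid, small_box_mid below 0.045 m and x of spool_mid in the frame of carton between 0.0115 and 0.0515 m and y of spool_mid in the frame of carton between -0.0515 and -0.0115 m and x of small_box_mid in the frame of carton between -0.0515 and -0.0115 m and y of small_box_mid in the frame of carton between 0.0115 and 0.0515 m); the arm keeps its last pose, push and grip.
It fails at once if the gripper or arm touches the bush (contact force between bush and the fingers above 0.5 N or contact force between bush and the arm above 0.5 N).
It fails at once if a bystander on the bench is moved by more than 30 mm (distance of any of gear_mid, mug_mid, tape_mid, oil_jar_mid from where it was at the start of the episode above 0.03 m).
It also fails if it takes over 51 s, if anything falls off the work surface, if the arm or the gripper's body presses on something with over 40 N, if the wrist force passes 120 N, or if a joint passes its speed limit or range.

### The arm

A 6-joint arm with a two-finger parallel gripper is mounted at the origin on the work surface. World frame = base frame: x ahead of the robot, y to its left, z up, the work surface at z = 0. Lengths are in m, angles in rad, forces in N, time in s.
With the tool pointing down it reaches from about 0.3 to 0.875 m from the base axis. Payload 6.4 kg.
Tool frame: the origin (TCP) lies at the very end of the fingers, on their centre line; the grasp point (between the pads) lies 19 mm behind it; z points along the fingers, x is the direction in which the jaws open and shut, and the axes are right-handed (so a half turn about z gives the same grasp; the last joint's range is limited). The gripper opens to 85 mm and grips with 20 to 120 N. Pads are 22 mm wide; open, the fingers measure 114 mm over their backs; the gripper's body (76 mm by 85 mm) begins 54 mm behind the grasp point. The pads swing forward as they close: fully open they stand 13 mm farther back than shut.
Start: joints at [-1.335, 0.181, 1.607, -0, 1.354, -0.206], TCP at [0.246, -0.52, 0.209] pointing down, gripper open.
Joint ranges: [-2.99, 2.99], [-0.89, 2.07], [0.3, 2.58], [-1.14, 4.28], [0, 2.63], [-3.12, 3.12]. Speed limits (rad/s): [2.57, 2.57, 3.01, 3.14, 3.14, 3.14].

### API

Orientations are given as a rotation vector (axis times angle).
In Python, from rig import robot gives the robot as it stands.
- The arm moves only by the tool apply_moves, never from a script. Its argument "increments" is one flat list of numbers, 6 for each row, row after row: the shift along the tool's x, y, z in cm, then the turn, a rotation vector about the tool's x, y, z in degrees. A call has 1 to 8 rows; each row is the pose to reach, as a shift and turn from the pose commanded when the call began, along the tool's axes at that moment; what a row does not reach only later rows make up. A row lasts 1/8 s, in which the tool goes at most 62.5 mm and 10.7 degrees, less where a joint would pass 70% of its speed; a pose out of reach is approached as far as the arm can. A call with a gripper value outside its range is refused whole. "gripper" is the closure, from 0 (fully open) to 1 (shut), set as the call begins (left out, the last holds). The fingers move at their own pace and stop on an object; "squeeze" is the grip in N (left out, the last holds). Time passes only in rows, so rows that repeat a pose let the fingers close. It gives the time, the measured TCP pose, the force and the opening at its end, in the units of the state.
- robot.observe(): the state, without advancing time (a new reading comes with each control period).
- robot.snapshot(name): name is "side" or "top"; returns the picture (384x512x3 uint8, blue, green, red); there is no depth.
- robot.camera_params(name): a dict with "fx", "fy", "cx", "cy" (pixels), "rvec" (rotation vector, rad) and "tvec" (3), from world to camera coordinates, as OpenCV has them. Camera axes: x right, y down, z forward; pixel columns grow to the right and rows downward; lengths in m; the calibration is good to about 2 mm. A picture is of the moment at which its call begins. camera_params takes no time and is no camera call.
- robot.sign_off(): hands the job in, once; it reports no verdict.
The state is a dict: "time": time; "q": joint angles; "joint_vel": joint speeds; "joint_efforts": joint torques, N m; "position": TCP position; "orientation": TCP orientation; "ft_force": force on the tool from outside, world axes, zero at the start; "moment": the same for the moment, N m; "grip_width": finger opening in m.
Only numpy, scipy, OpenCV 4.12 (cv2) and the standard library are available. Lean on these libraries where they do the work, as an engineer would, in place of code of your own. Each camera call takes 0.05 s, during which the arm holds its last target.

## Working session

There is one attempt and no reset: what is moved stays moved. The work goes in short steps, Python scripts to look and compute and a tool call to move; the robot and the scene stay as the last step left them, time stands still between calls to the robot, and variables do not carry over. Pictures are saved under pics/ and viewed, and the job is handed in when it is done.

Besides the shell and the picture viewer there is one more tool, called after ">>>" as name(argument=value, ...) on one line, values as JSON. apply_moves: Moves the arm, as the interface text tells. Its arguments: {"type":"object","properties":{"increments":{"type":"array"},"gripper":{"type":"number"},"squeeze":{"type":"number"}},"required":["increments"]}

```bash
ls; mkdir -p pics; python3 - <<'E'
from rig import robot
import cv2
for n in("side","top"):
    im=robot.snapshot(n); cv2.imwrite(f"pics/{n}0.png",im); print(n,robot.camera_params(n))
print(robot.observe())
E
```

```text
pics
side {'fx': 385.65689679433854, 'fy': 385.65689679433854, 'cx': 256.4320902402088, 'cy': 191.84993520395278, 'rvec': array([ 0.83204086, -2.52387492,  1.12798607]), 'tvec': array([0.45244567, 0.2836753 , 0.95331702])}
top {'fx': 450.33831933244966, 'fy': 450.33831933244966, 'cx': 255.62962566893435, 'cy': 189.32188463557895, 'rvec': array([ 2.15643542, -2.15834869,  0.09850478]), 'tvec': array([0.01027102, 0.57123984, 1.22806674])}
{'time': 0.1, 'q': array([-1.33527043e+00,  1.81471904e-01,  1.60789265e+00,  3.07645792e-05,
        1.35383032e+00, -2.06284513e-01]), 'joint_vel': array([-0.00078586, -0.00058473, -0.004167  ,  0.00127605,  0.00041107,
       -0.00091799]), 'joint_efforts': array([ 2.35923808e-04, -4.45876980e+01, -3.52235878e+01, -3.44085147e-04,
        4.13228525e-03, -1.23991899e-06]), 'position': array([ 0.2457632 , -0.51924391,  0.20787881]), 'orientation': array([-2.65323859e+00,  1.68011266e+00,  1.77192623e-03]), 'ft_force': array([ 0.26070498, -0.36249821, -0.04739443]), 'moment': array([ 0.04453011, -0.05764676,  0.01268635]), 'grip_width': 0.08528846940726968}
```

View pics/side0.png

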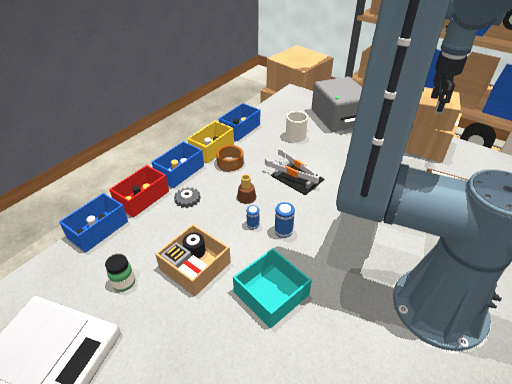

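View pics/top0.png

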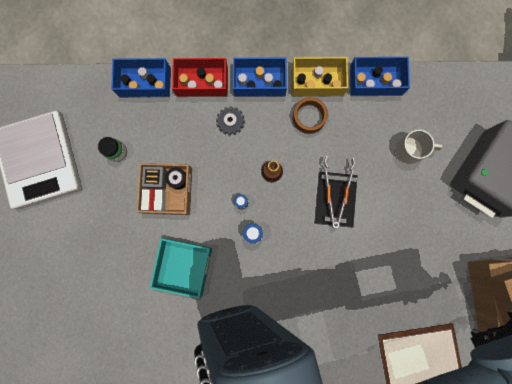

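Candidates: canister – large blue at side (285,219) / top (253,233), small look-alike at side (253,216) / top (241,201). Carton – brown at top (164,190), turquoise look-alike at top (182,268). I choose the larger canister and the brown carton, and check them in crops.

```bash
cat > h.py <<'E'
import numpy as np, cv2
from rig import robot
from scipy.spatial.transform import Rotation as R
P={n:robot.camera_params(n) for n in("side","top")}
def ray(n,uv):
    p=P[n];Rm=R.from_rotvec(p['rvec']).as_matrix();t=np.array(p['tvec'])
    d=Rm.T@np.array([(uv[0]-p['cx'])/p['fx'],(uv[1]-p['cy'])/p['fy'],1]);return -Rm.T@t,d
def onz(n,uv,z):
    o,d=ray(n,uv);return o+d*(z-o[2])/d[2]
def proj(n,X):
    p=P[n];Rm=R.from_rotvec(p['rvec']).as_matrix();c=Rm@np.array(X)+p['tvec'];return np.array([p['fx']*c[0]/c[2]+p['cx'],p['fy']*c[1]/c[2]+p['cy']])
def tri(a,b):
    A=[];B=[]
    for n,uv in(("side",a),("top",b)):
        o,d=ray(n,uv);d=d/np.linalg.norm(d);M=np.eye(3)-np.outer(d,d);A.append(M);B.append(M@o)
    return np.linalg.lstsq(np.vstack(A),np.hstack(B),rcond=None)[0]
E
python3 - <<'E'
from h import *
s=cv2.imread('pics/side0.png');t=cv2.imread('pics/top0.png')
def c(im,x,y,w,h,k):return cv2.resize(im[y:y+h,x:x+w],None,fx=k,fy=k,interpolation=cv2.INTER_CUBIC)
cv2.imwrite('pics/ct1.png',c(t,130,150,130,100,6))
cv2.imwrite('pics/ct2.png',c(t,255,150,110,85,7))
cv2.imwrite('pics/cs1.png',c(s,150,140,180,150,4))
for n,uv,z in [("top",(253,233),.095),("top",(164,190),.065),("top",(272,170),.06),("top",(338,195),.04),("side",(285,205),.095)]:print(n,uv,onz(n,uv,z))
E
```

```text
top (253, 233) [0.44892542 0.01555631 0.095     ]
top (164, 190) [0.56615302 0.25933114 0.065     ]
top (272, 170) [ 0.62132604 -0.03563875  0.06      ]
top (338, 195) [ 0.55407824 -0.2180674   0.04      ]
side (285, 205) [0.45563149 0.00959443 0.095     ]
```

View pics/ct1.png

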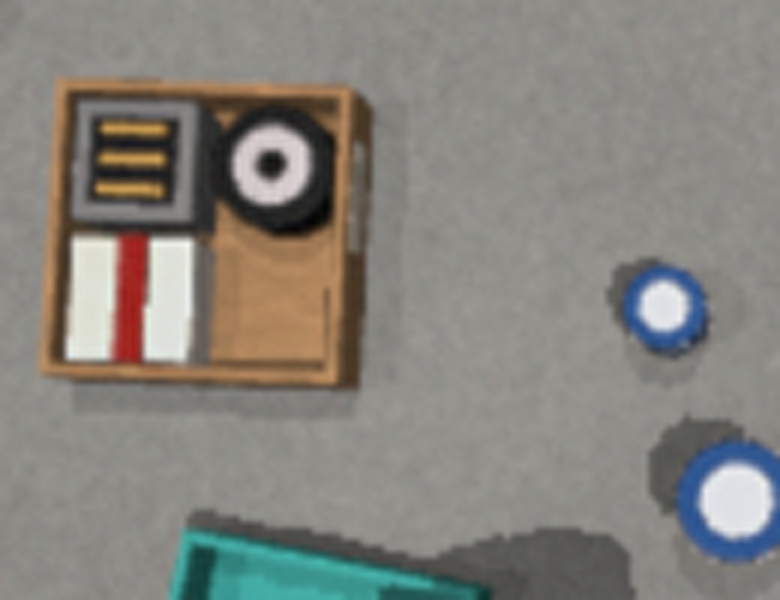

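View pics/ct2.png

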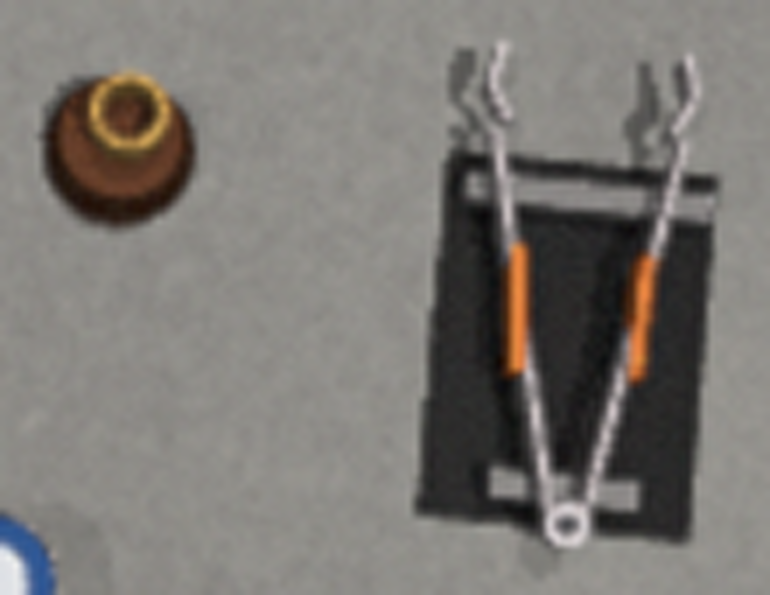

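View pics/cs1.png

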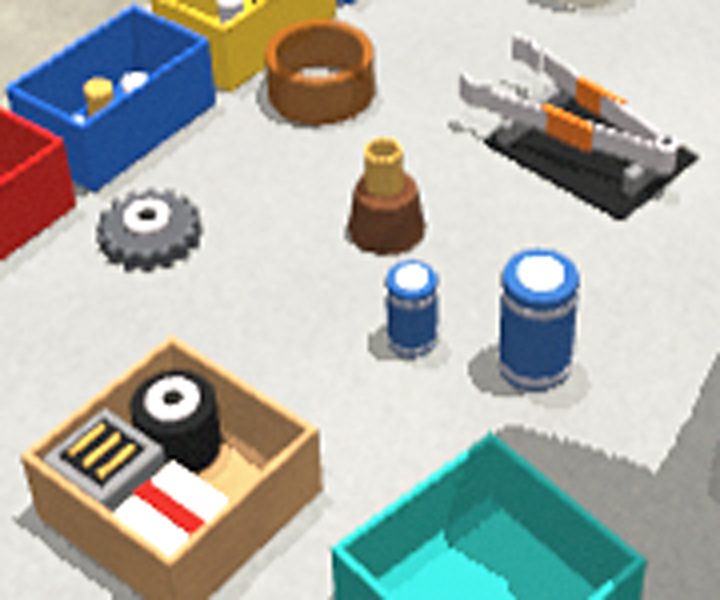

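```bash
python3 - <<'E'
from h import *
s=cv2.imread('pics/side0.png');t=cv2.imread('pics/top0.png')
up=lambda x,y,ox,oy,k:((x+.5)/k-.5+ox,(y+.5)/k-.5+oy)
# canister white disk
def cent(im,x0,y0,x1,y1,f):
    m=np.zeros(im.shape[:2],np.uint8);m[y0:y1,x0:x1]=f(im[y0:y1,x0:x1].astype(int))*255
    n,l,st,c=cv2.connectedComponentsWithStats(m);i=1+np.argmax(st[1:,4]);return c[i],st[i,4]
blue=lambda a:(a[...,0]-a[...,2]>60)
wh=lambda a:a.min(-1)>195
ct,_=cent(t,238,220,268,247,wh);cs,_=cent(s,270,195,300,225,wh)
print('can',ct,cs,onz('top',ct,.095),onz('side',cs,.095),tri(cs,ct))
C=[onz('top',up(x,y,130,150,6),.065) for x,y in[(57,78),(352,88),(340,384),(42,375)]]
C=np.array(C);print('carton',C.round(4),C.mean(0),'sides',[np.linalg.norm(C[i]-C[i-1]).round(4) for i in range(4)])
xa=(C[0]+C[1]-C[2]-C[3]);print('yaw',np.degrees(np.arctan2(xa[1],xa[0])))
CS=np.array([onz('side',up(x,y,150,140,4),.065) for x,y in[(172,340),(321,431),(171,556),(24,458)]]);print('carton side',CS.round(4),CS.mean(0))
org=lambda a:(a[...,2]-a[...,0]>110)&(a[...,2]>180)
L,_=cent(t,322,175,336,215,org);Rr,_=cent(t,338,175,355,215,org)
print('sleeves',L,Rr,onz('top',L,.054),onz('top',Rr,.054))
H=onz('top',up(568,524,255,150,7),.054);print('hinge',H)
m=(onz('top',L,.054)+onz('top',Rr,.054))/2;d=m-H;print('grip',m,'yaw',np.degrees(np.arctan2(d[1],d[0])),np.hypot(*d[:2]))
for p in[(502,45),(690,60),(496,95),(693,95),(470,120)]:print('jaw',onz('top',up(*p,255,150,7),.054))
for a in [(448,155),(718,180),(688,540),(415,512)]:print('plate',onz('top',up(*a,255,150,7),.006))
b=onz('top',up(130,112,255,150,7),.081);b2=onz('side',up(384,149,150,140,4),.081);print('bush',b,b2)
E
```

```text
can [252.23300971 233.        ] [284.65762004 205.92484342] [0.44892572 0.01757091 0.095     ] [0.45434302 0.0133043  0.095     ] [0.45000135 0.01806715 0.10099322]
carton [[0.6421 0.3298 0.065 ]
 [0.6371 0.1941 0.065 ]
 [0.5017 0.1973 0.065 ]
 [0.5059 0.3328 0.065 ]] [0.57171791 0.26351184 0.065     ] sides [np.float64(0.1362), np.float64(0.1358), np.float64(0.1354), np.float64(0.1355)]
yaw -1.3103804359199678
carton side [[0.6343 0.2009 0.065 ]
 [0.4995 0.2024 0.065 ]
 [0.5104 0.3324 0.065 ]
 [0.6388 0.3334 0.065 ]] [0.57073948 0.26727633 0.065     ]
sleeves [328.5 193.5] [346.04 195.16] [ 0.55689686 -0.18992727  0.054     ] [ 0.55226048 -0.23763193  0.054     ]
hinge [ 0.47252988 -0.20798135  0.054     ]
grip [ 0.55457867 -0.2137796   0.054     ] yaw -4.042277362485833 0.08225341418439396
jaw [ 0.66089988 -0.18564534  0.054     ]
jaw [ 0.65468063 -0.25935303  0.054     ]
jaw [ 0.64095239 -0.18295283  0.054     ]
jaw [ 0.64073142 -0.26020294  0.054     ]
jaw [ 0.63102863 -0.17258745  0.054     ]
plate [ 0.62426737 -0.16967586  0.006     ]
plate [ 0.61370582 -0.27922439  0.006     ]
plate [ 0.46755923 -0.2636524   0.006     ]
plate [ 0.47885915 -0.15420843  0.006     ]
bush [ 0.63019191 -0.03836099  0.081     ] [ 0.63092595 -0.03583081  0.081     ]
```

```bash
cat >> h.py <<'E'
def to(pos,yaw=None):
    s=robot.observe();Rt=R.from_rotvec(s['orientation'])
    x=Rt.as_matrix()[:,0]
    if yaw is None: yaw=np.degrees(np.arctan2(x[1],x[0]))
    a=np.radians(yaw);xx=np.array([np.cos(a),np.sin(a),0]);zz=np.array([0,0,-1.]);G=R.from_matrix(np.c_[xx,np.cross(zz,xx),zz])
    sh=Rt.inv().apply(np.array(pos)-s['position'])*100;tu=np.degrees((Rt.inv()*G).as_rotvec())
    print('pos',s['position'].round(4),'yaw',np.degrees(np.arctan2(x[1],x[0])).round(2),'w',s['grip_width'].round(4),'F',s['ft_force'].round(1),'t',round(s['time'],2))
    print('shift',sh.round(2),'turn',tu.round(2))
E
python3 -c "
from h import *
to((.45,.0155,.2),-95)"
```

```text
Traceback (most recent call last):
  File "h.py", line 23, in to
    print('pos',s['position'].round(4),'yaw',np.degrees(np.arctan2(x[1],x[0])).round(2),'w',s['grip_width'].round(4),'F',s['ft_force'].round(1),'t',round(s['time'],2))
                                                                                            ^^^^^^^^^^^^^^^^^^^^^
AttributeError: 'float' object has no attribute 'round'
```

```bash
sed -i "s/s\['grip_width'\].round(4)/round(s['grip_width'],4)/" h.py
python3 -c "
from h import *
to((.45,.0155,.2),-95)"
```

```text
pos [ 0.2458 -0.5192  0.2079] yaw -64.69 w 0.0853 F [ 0.3 -0.4 -0. ] t 0.1
shift [-39.61 -41.33   0.86] turn [ 0.    0.09 30.31]
```

>>> apply_moves(increments=[-39.6, -41.3, 0.9, 0, 0, 30.3, -39.6, -41.3, 0.9, 0, 0, 30.3, -39.6, -41.3, 0.9, 0, 0, 30.3, -39.6, -41.3, 0.9, 0, 0, 30.3, -39.6, -41.3, 0.9, 0, 0, 30.3, -39.6, -41.3, 0.9, 0, 0, 30.3, -39.6, -41.3, 0.9, 0, 0, 30.3, -39.6, -41.3, 0.9, 0, 0, 30.3], gripper=0, squeeze=30)

```text
time: 1.1
position: [0.4244, -0.0507, 0.2008]
orientation: [-2.122, 2.316, -0.001]
ft_force: [1.0, -1.0, 0.6]
grip_width: 0.0851
```

```bash
python3 -c "
from h import *
to((.45,.0155,.13),-95)"
```

```text
pos [ 0.4244 -0.0507  0.2008] yaw -95.0 w 0.0851 F [ 1.  -1.   0.6] t 1.1
shift [-6.82 -1.97  7.08] turn [-0.03 -0.01 -0.  ]
```

>>> apply_moves(increments=[0, 0, 0, 0, 0, 0])

```text
time: 1.23
position: [0.4245, -0.0483, 0.2005]
orientation: [-2.132, 2.307, 0.002]
ft_force: [-0.6, 0.4, -0.0]
grip_width: 0.0855
```

```bash
python3 -c "
from h import *
to((.45,.0155,.13),-95)"
```

```text
pos [ 0.4245 -0.0483  0.2005] yaw -94.53 w 0.0855 F [-0.6  0.4 -0. ] t 1.23
shift [-6.55 -2.04  7.06] turn [0.03 0.07 0.47]
```

>>> apply_moves(increments=[-6.5, -2.0, 5.5, 0, 0, 0.5, -6.5, -2.0, 5.5, 0, 0, 0.5, -6.5, -2.0, 5.5, 0, 0, 0.5])

```text
time: 1.6
position: [0.4484, 0.0105, 0.1443]
orientation: [2.112, -2.322, -0.005]
ft_force: [-0.4, 0.2, -0.2]
grip_width: 0.0851
```

```bash
python3 - <<'E'
from h import *
to((.45,.0155,.067),-95)
for n in("side","top"):
    im=robot.snapshot(n); x,y=(225,130) if n=="side" else (195,165)
    cv2.imwrite(f"pics/a_{n}.png",cv2.resize(im[y:y+120,x:x+120],None,fx=5,fy=5,interpolation=cv2.INTER_CUBIC))
E
```

```text
pos [0.4484 0.0105 0.1443] yaw -95.42 w 0.0851 F [-0.4  0.2 -0.2] t 1.6
shift [-0.51 -0.14  7.73] turn [ 0.22  0.01 -0.42]
```

View pics/a_side.png

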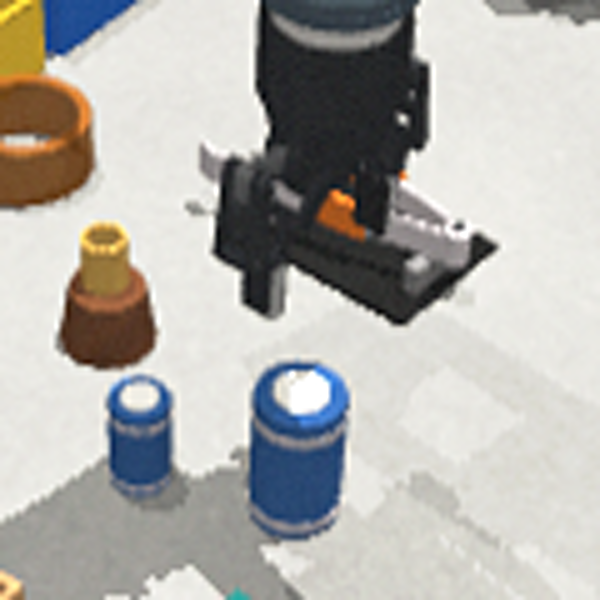

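View pics/a_top.png

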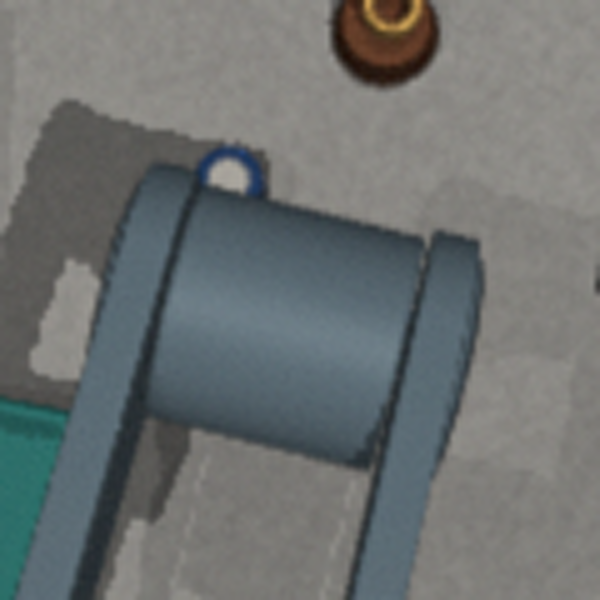

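```bash
python3 -c "
from h import *
print(proj('side',(.4484,.0105,.144)),proj('side',(.4484,.0105,.157)),proj('side',(.45,.0155,.095)),proj('side',(.45,.0155,.0)))
to((.45,.0155,.067),-95)"
```

```text
[287.95767805 193.27598914] [288.22723127 189.69892217] [285.52409636 207.00422868] [283.86593556 230.03859107]
pos [0.4497 0.0092 0.1461] yaw -95.51 w 0.0854 F [-0.1 -0.2  0.4] t 1.7
shift [-0.64  0.03  7.91] turn [ 0.01 -0.03 -0.51]
```

>>> apply_moves(increments=[-0.6, 0, 3, 0, 0, 0, -0.6, 0, 6, 0, 0, 0, -0.6, 0, 7.8, 0, 0, 0, -0.6, 0, 7.8, 0, 0, 0])

```text
time: 2.2
position: [0.4497, 0.0151, 0.0676]
orientation: [2.11, -2.326, -0.002]
ft_force: [-0.6, 0.2, 0.1]
grip_width: 0.0852
```

>>> apply_moves(increments=[0, 0, 0, 0, 0, 0, 0, 0, 0, 0, 0, 0, 0, 0, 0, 0, 0, 0, 0, 0, 0, 0, 0, 0, 0, 0, 0, 0, 0, 0, 0, 0, 0, 0, 0, 0], gripper=1, squeeze=30)

```text
time: 2.95
position: [0.4636, 0.0167, 0.0798]
orientation: [-2.099, 2.311, -0.029]
ft_force: [-0.4, 15.2, 65.2]
grip_width: 0.0
```

```bash
python3 - <<'E'
from h import *
to((.45,.0155,.067),-95)
im=robot.snapshot("side"); x,y=(225,130)
cv2.imwrite("pics/b_side.png",cv2.resize(im[y:y+120,x:x+120],None,fx=5,fy=5,interpolation=cv2.INTER_CUBIC))
E
```

```text
pos [0.4636 0.0167 0.0798] yaw -95.5 w 0.0 F [-0.4 15.2 65.2] t 2.95
shift [0.25 1.37 1.24] turn [-1.55  0.13 -0.5 ]
```

View pics/b_side.png

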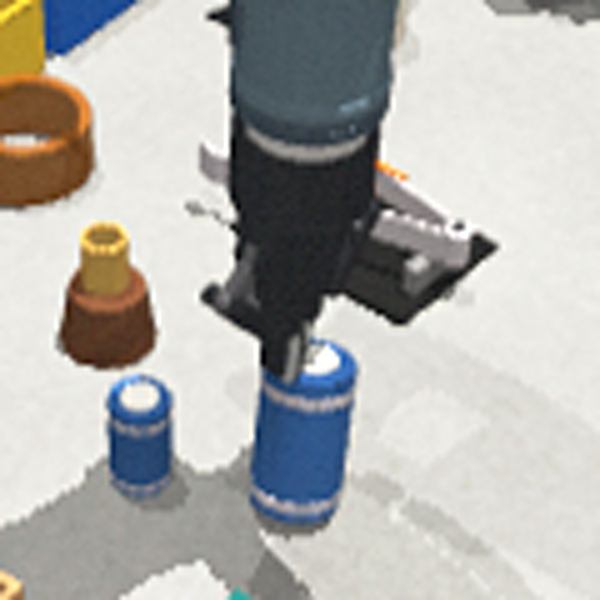

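The gripper shut fully beside the canister top: it slipped off. The side view shows the canister tilted slightly at crop (300,430) with closed fingers at (290,370). I'll back straight up and re-measure.

>>> apply_moves(increments=[0, 0, -2, 0, 0, 0, 0, 0, -4, 0, 0, 0, 0, 0, -8, 0, 0, 0, 0, 0, -11, 0, 0, 0])

```text
time: 3.5
position: [0.4509, 0.0162, 0.1802]
orientation: [-2.112, 2.324, -0.003]
ft_force: [0.3, -1.0, 0.3]
grip_width: -0.0001
```

>>> apply_moves(increments=[0, 9, 0, 0, 0, 0, 0, 18, 0, 0, 0, 0, 0, 18, 0, 0, 0, 0, 0, 18, 0, 0, 0, 0], gripper=0)

```text
time: 4.0
position: [0.2698, 0.0337, 0.1788]
orientation: [-2.11, 2.323, -0.01]
ft_force: [0.0, -0.3, -0.5]
grip_width: 0.0719
```

```bash
python3 - <<'E'
from h import *
to((.45,.0155,.067),-95)
for n in("side","top"):
    im=robot.snapshot(n);cv2.imwrite(f"pics/c_{n}.png",im)
E
```

```text
pos [0.2698 0.0337 0.1788] yaw -95.48 w 0.0719 F [ 0.  -0.3 -0.5] t 4.0
shift [  0.07 -18.03  11.3 ] turn [-0.4  -0.1  -0.48]
```

View pics/c_side.png

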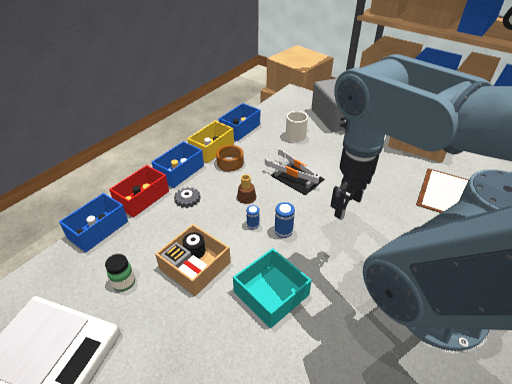

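View pics/c_top.png

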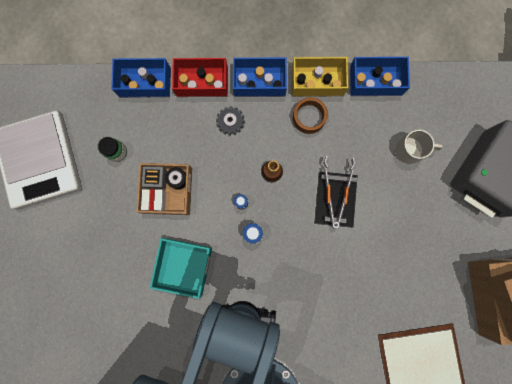

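```bash
python3 - <<'E'
from h import *
s=robot.observe();p=s['position'];print(p,proj('side',p),proj('top',p))
x=R.from_rotvec(s['orientation']).as_matrix()[:,0]
for k in(-1,1):print(proj('side',p+k*x*.036+[0,0,.01]))
for n in("side","top"):
    im=cv2.imread(f'pics/c_{n}.png'); X,Y=(225,120) if n=="side" else (195,200)
    print(n); cv2.imwrite(f"pics/c2_{n}.png",cv2.resize(im[Y:Y+120,X:X+150],None,fx=5,fy=5,interpolation=cv2.INTER_CUBIC))
# canister: blue silhouette widths
for n,(x0,y0,x1,y1) in{'side':(270,195,300,240),'top':(238,218,268,250)}.items():
    im=cv2.imread(f'pics/c_{n}.png').astype(int)[y0:y1,x0:x1]
    m=((im[...,0]-im[...,2]>40)).astype(np.uint8);c,_=cv2.findContours(m,cv2.RETR_EXTERNAL,2);c=max(c,key=cv2.contourArea)
    print(n,cv2.boundingRect(c),(x0,y0))
for z in(0,.095):
  for dx,dy in((.027,0),(-.027,0),(0,.027),(0,-.027)):print(z,dx,dy,proj('side',(.45+dx,.0155+dy,z)).round(1),proj('top',(.45+dx,.0155+dy,z)).round(1))
E
```

```text
[0.27210793 0.03311301 0.17903571] [344.84103913 216.60503588] [244.82071613 306.64249795]
[337.21107709 221.75995344]
[353.4066577 205.9529581]
side
top
side (5, 21, 19, 19) (270, 195)
top (5, 5, 20, 20) (238, 218)
0 0.027 0 [276.3 226.1] [253.8 223.5]
0 -0.027 0 [291.6 234.1] [253.8 242.6]
0 0 0.027 [278.8 235.5] [244.3 233. ]
0 0 -0.027 [288.8 224.7] [263.3 233. ]
0.095 0.027 0 [277.5 203. ] [253.  222.3]
0.095 -0.027 0 [293.7 211. ] [253.  242.9]
0.095 0 0.027 [280.1 212.5] [242.7 232.6]
0.095 0 -0.027 [290.7 201.7] [263.3 232.6]
```

View pics/c2_side.png

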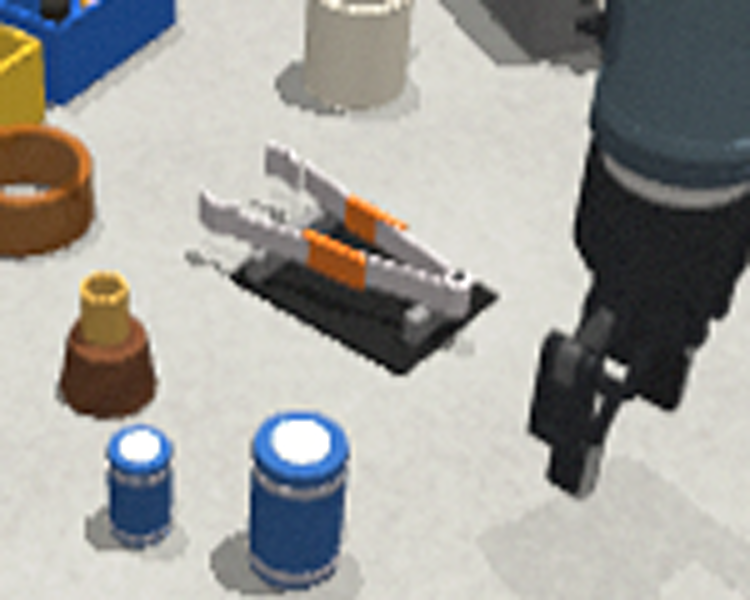

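View pics/c2_top.png

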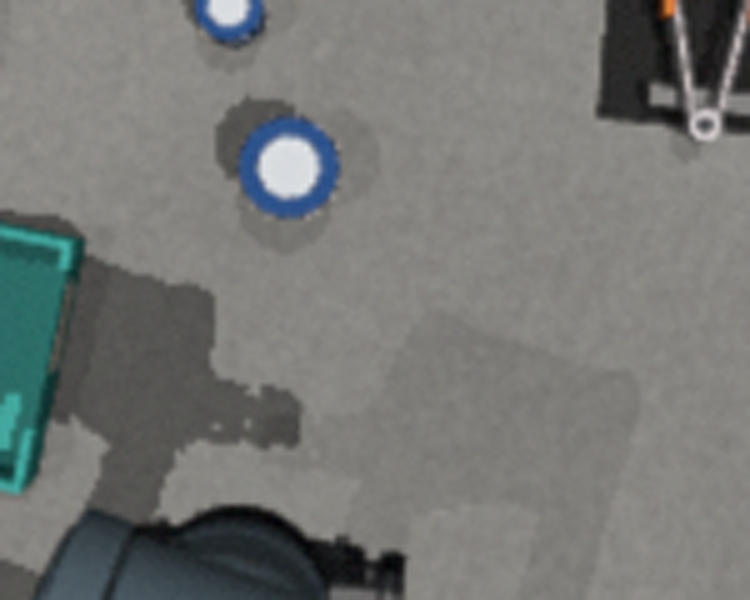

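```bash
python3 - <<'E'
from h import *
print(proj('side',(.4636,.0167,.0798)))
q=R.from_rotvec((2.112,-2.322,-.005)).as_matrix()[:,0]
p=np.array((.449,.0098,.1452))
for k in(-1,1):
  for z in(.0,.013):print(k,z,proj('side',p+k*q*.043+[0,0,z]),proj('side',p+k*q*.057+[0,0,z]))
E
```

```text
[281.00241437 209.10097309]
-1 0.0 [277.87097541 200.76868771] [274.49162232 203.47007002]
-1 0.013 [278.06078966 197.17115107] [274.65383053 199.86804661]
1 0.0 [297.55555935 185.03325388] [300.59538401 182.60328331]
1 0.013 [297.89734713 181.46884257] [300.95929765 179.04505045]
```

```bash
python3 -c "
from h import *
to((.45,.0155,.18),-95)"
```

```text
pos [0.2721 0.0331 0.179 ] yaw -95.5 w 0.0848 F [ 0.6 -0.5  0.1] t 4.1
shift [ 5.000e-02 -1.788e+01 -1.000e-02] turn [-0.28 -0.06 -0.5 ]
```

>>> apply_moves(increments=[0, -6, 0, 0, 0, 0, 0, -12, 0, 0, 0, 0, 0, -17.9, 0, 0, 0, 0, 0, -17.9, 0, 0, 0, 0, 0, -17.9, 0, 0, 0, 0])

```text
time: 4.72
position: [0.4491, 0.0165, 0.1762]
orientation: [2.111, -2.323, -0.005]
ft_force: [-0.8, -0.5, 0.4]
grip_width: 0.0857
```

```bash
python3 -c "
from h import *
to((.45,.0155,.058),-95)"
```

```text
pos [0.4491 0.0165 0.1762] yaw -95.47 w 0.0857 F [-0.8 -0.5  0.4] t 4.72
shift [ 0.1  -0.14 11.82] turn [ 0.23  0.03 -0.47]
```

>>> apply_moves(increments=[0, -0.1, 4, 0, 0, 0, 0, -0.1, 8, 0, 0, 0, 0, -0.1, 11, 0, 0, 0, 0, -0.1, 11.9, 0, 0, 0, 0, -0.1, 11.9, 0, 0, 0])

```text
time: 5.35
position: [0.4502, 0.0163, 0.0594]
orientation: [-2.113, 2.325, -0.0]
ft_force: [-0.8, -0.7, 0.3]
grip_width: 0.0857
```

```bash
python3 - <<'E'
from h import *
to((.45,.0155,.058),-95)
im=robot.snapshot("side"); x,y=(225,130)
cv2.imwrite("pics/d_side.png",cv2.resize(im[y:y+120,x:x+120],None,fx=5,fy=5,interpolation=cv2.INTER_CUBIC))
E
```

```text
pos [0.4502 0.0163 0.0594] yaw -95.48 w 0.0857 F [-0.8 -0.7  0.3] t 5.35
shift [0.08 0.01 0.14] turn [-0.02 -0.   -0.48]
```

View pics/d_side.png

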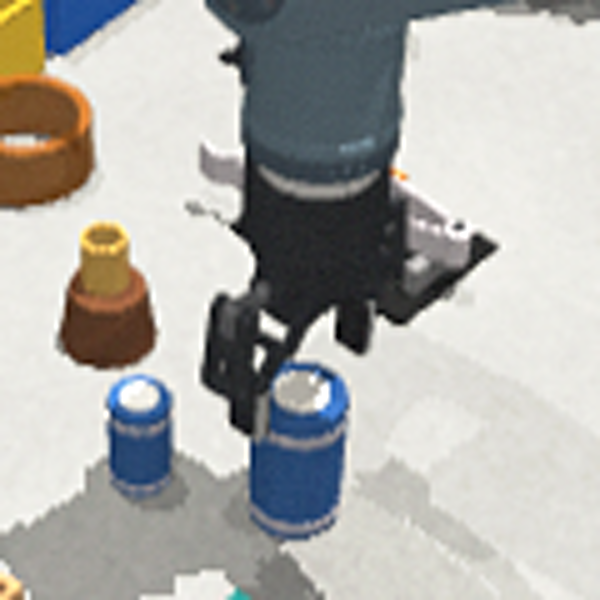

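>>> apply_moves(increments=[0, 0, 1.4, 0, 0, 0, 0, 0, 1.4, 0, 0, 0])

```text
time: 5.65
position: [0.4498, 0.0164, 0.0443]
orientation: [2.112, -2.325, -0.001]
ft_force: [0.4, 0.0, 0.4]
grip_width: 0.0852
```

>>> apply_moves(increments=[0, 0, 0, 0, 0, 0, 0, 0, 0, 0, 0, 0], gripper=0.2)

```text
time: 5.9
position: [0.4506, 0.0162, 0.0451]
orientation: [-2.112, 2.325, -0.001]
ft_force: [0.5, 0.4, -0.1]
grip_width: 0.0685
```

```bash
python3 - <<'E'
from h import *
to((.45,.0155,.046),-95)
im=robot.snapshot("side"); x,y=(225,130)
cv2.imwrite("pics/e_side.png",cv2.resize(im[y:y+120,x:x+120],None,fx=5,fy=5,interpolation=cv2.INTER_CUBIC))
E
```

```text
pos [0.4506 0.0162 0.0451] yaw -95.49 w 0.0685 F [ 0.5  0.4 -0.1] t 5.9
shift [ 0.07  0.05 -0.09] turn [-0.03 -0.   -0.49]
```

View pics/e_side.png

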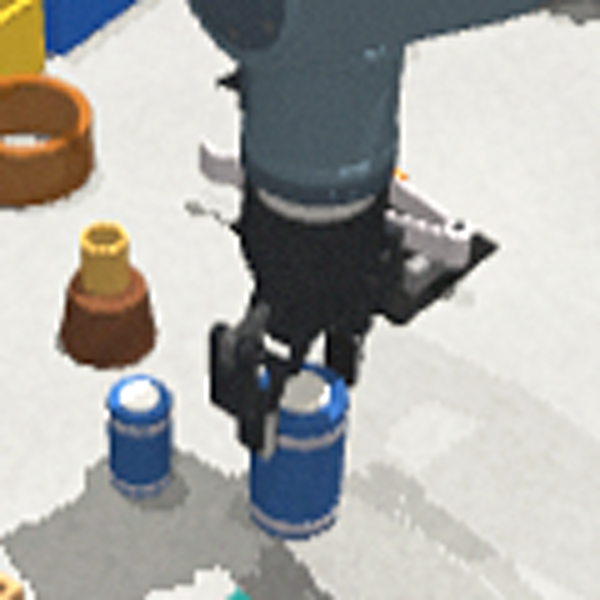

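>>> apply_moves(increments=[0, 0, 0, 0, 0, 0, 0, 0, 0, 0, 0, 0, 0, 0, 0, 0, 0, 0], gripper=0.45, squeeze=30)

```text
time: 6.32
position: [0.4507, 0.0163, 0.0452]
orientation: [-2.112, 2.325, -0.001]
ft_force: [-0.3, 1.0, 4.0]
grip_width: 0.0531
```

```bash
python3 - <<'E'
from h import *
to((.45,.0155,.046),-95)
im=robot.snapshot("side"); x,y=(225,130)
cv2.imwrite("pics/f_side.png",cv2.resize(im[y:y+120,x:x+120],None,fx=5,fy=5,interpolation=cv2.INTER_CUBIC))
E
```

```text
pos [0.4507 0.0163 0.0452] yaw -95.49 w 0.0531 F [-0.3  1.   4. ] t 6.33
shift [ 0.08  0.06 -0.08] turn [-0.04  0.   -0.49]
```

View pics/f_side.png

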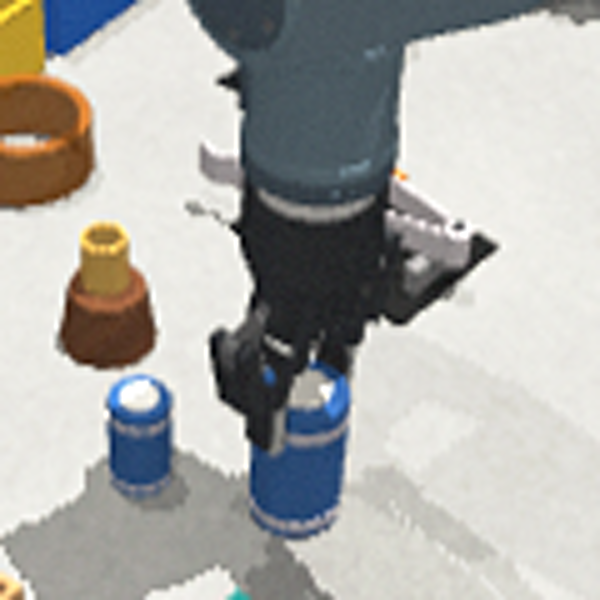

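```bash
python3 - <<'E'
from h import *
for z in(.045,.055,.065,.075,.085):print(z,((proj('side',(.4475+.0027,.0163+.033,z))-[225,130])*5).round())
E
```

```text
0.045 [265. 482.]
0.055 [266. 470.]
0.065 [266. 457.]
0.075 [267. 445.]
0.085 [268. 432.]
```

>>> apply_moves(increments=[0, 0, -3, 0, 0, 0, 0, 0, -7, 0, 0, 0, 0, 0, -10, 0, 0, 0, 0, 0, -10, 0, 0, 0])

```text
time: 6.88
position: [0.4518, 0.0158, 0.1466]
orientation: [-2.111, 2.323, -0.006]
ft_force: [0.4, 0.8, -1.7]
grip_width: 0.0529
```

```bash
python3 -c "
from h import *
to((.539,.234,.135),-91.5)"
```

```text
pos [0.4518 0.0158 0.1466] yaw -95.49 w 0.0529 F [ 0.4  0.8 -1.7] t 6.88
shift [-22.55  -6.59   1.17] turn [-0.25 -0.05 -3.99]
```

>>> apply_moves(increments=[-5, -1.5, 0, 0, 0, -1, -10, -3, 0, 0, 0, -2, -15, -4.5, 0, 0, 0, -3, -20, -6, 0, 0, 0, -4, -22.5, -6.6, 0, 0, 0, -4, -22.5, -6.6, 0, 0, 0, -4, -22.5, -6.6, 0, 0, 0, -4])

```text
time: 7.75
position: [0.5363, 0.2331, 0.143]
orientation: [2.19, -2.248, -0.002]
ft_force: [0.6, 1.1, -1.5]
grip_width: 0.0532
```

```bash
python3 - <<'E'
from h import *
to((.539,.234,.135),-91.5)
for n in("side","top"):
    im=robot.snapshot(n);cv2.imwrite(f"pics/g_{n}.png",im);x,y=(125,170) if n=="side" else (120,140)
    cv2.imwrite(f"pics/g2_{n}.png",cv2.resize(im[y:y+120,x:x+130],None,fx=5,fy=5,interpolation=cv2.INTER_CUBIC))
E
```

```text
pos [0.5363 0.2331 0.143 ] yaw -91.49 w 0.0532 F [ 0.6  1.1 -1.5] t 7.75
shift [-0.1  -0.27  0.8 ] turn [ 0.17 -0.07  0.01]
```

View pics/g2_side.png

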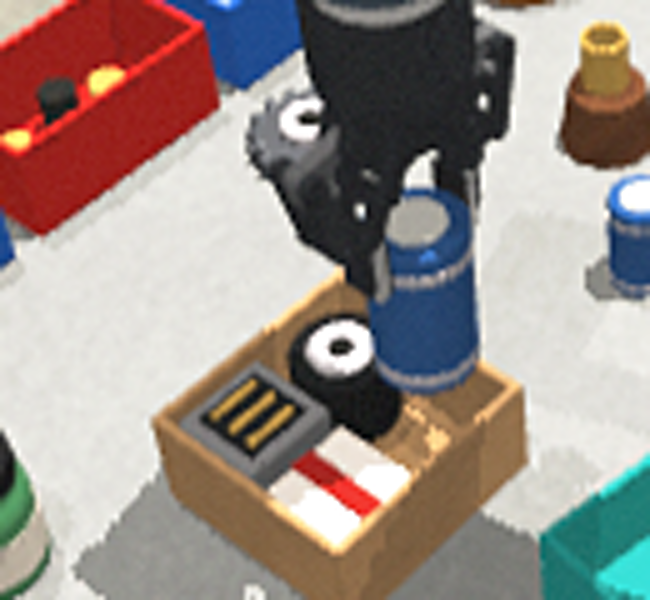

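View pics/g2_top.png

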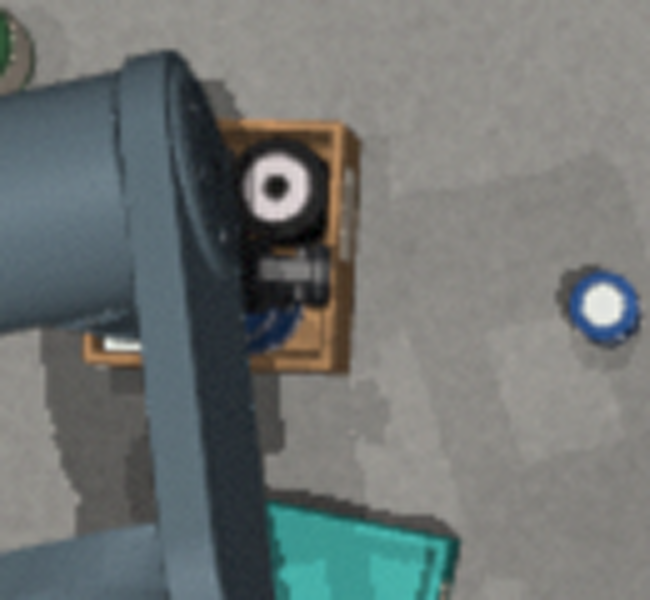

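```bash
cat >> h.py <<'E'
def circ(n,c,r,z):
    a=np.linspace(0,2*np.pi,73);return np.array([proj(n,(c[0]+r*np.cos(t),c[1]+r*np.sin(t),z)) for t in a])
E
python3 - <<'E'
from h import *
im=cv2.imread('pics/g_side.png').astype(int);t=cv2.imread('pics/g_top.png').astype(int)
m=(im[...,0]-im[...,2]>35)
for r in range(206,250,3):
    c=np.where(m[r,185:225])[0]+185
    if len(c):print(r,c.min(),c.max())
col=range(200,219,3)
print([(c,np.where(m[200:255,c])[0].max()+200) for c in col])
mt=(t[...,0]-t[...,2]>35);
ys,xs=np.where(mt[195:215,165:185]);
for r in range(195,215):
    c=np.where(mt[r,165:185])[0]+165
    if len(c):print('top',r,c.min(),c.max())
for c0 in[(.536,.233),(.528,.233)]:
    print(c0,[ (e[:,0].min().round(1),e[:,0].max().round(1),e[:,1].min().round(1),e[:,1].max().round(1)) for e in(circ('side',c0,.027,.098),circ('side',c0,.027,.193),circ('top',c0,.027,.193))])
E
```

```text
209 206 216
212 214 218
215 215 218
218 202 218
221 203 216
224 203 218
227 212 219
230 199 219
233 199 219
236 199 220
239 200 219
242 201 216
245 217 217
[(200, np.int64(241)), (203, np.int64(243)), (206, np.int64(247)), (209, np.int64(244)), (212, np.int64(247)), (215, np.int64(246)), (218, np.int64(244))]
top 203 170 177
top 204 169 177
top 205 169 177
top 206 174 176
top 207 173 175
(0.536, 0.233) [(np.float64(200.0), np.float64(221.2), np.float64(232.0), np.float64(248.1)), (np.float64(196.2), np.float64(218.9), np.float64(205.7), np.float64(221.7)), (np.float64(151.9), np.float64(174.0), np.float64(185.7), np.float64(207.7))]
(0.528, 0.233) [(np.float64(202.3), np.float64(223.6), np.float64(233.4), np.float64(249.5)), (np.float64(198.6), np.float64(221.4), np.float64(207.1), np.float64(223.2)), (np.float64(151.9), np.float64(173.9), np.float64(188.9), np.float64(211.0))]
```

>>> apply_moves(increments=[-0.15, -0.1, 2, 0, 0, 0, -0.15, -0.1, 3.5, 0, 0, 0, -0.15, -0.1, 4, 0, 0, 0, -0.15, -0.1, 4.5, 0, 0, 0])

```text
time: 8.35
position: [0.5384, 0.2353, 0.0992]
orientation: [2.192, -2.25, -0.0]
ft_force: [0.4, -0.8, -1.9]
grip_width: 0.0533
```

```bash
python3 - <<'E'
from h import *
to((.537,.2345,.05),-91.5)
for n in("side","top"):
    im=robot.snapshot(n);cv2.imwrite(f"pics/i_{n}.png",im);x,y=(145,190) if n=="side" else (135,160)
    cv2.imwrite(f"pics/i2_{n}.png",cv2.resize(im[y:y+90,x:x+100],None,fx=7,fy=7,interpolation=cv2.INTER_CUBIC))
E
```

```text
pos [0.5384 0.2353 0.0992] yaw -91.49 w 0.0533 F [ 0.4 -0.8 -1.9] t 8.35
shift [0.08 0.14 4.92] turn [ 0.03 -0.01  0.01]
```

View pics/i2_side.png

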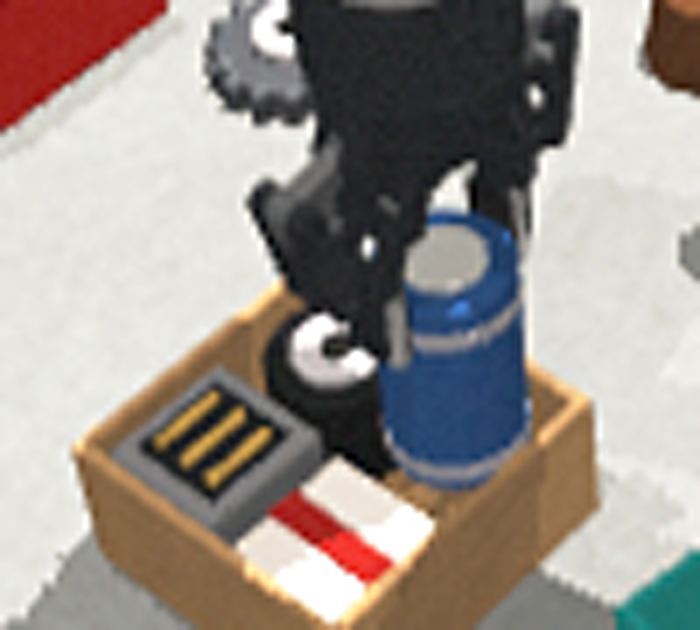

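View pics/i2_top.png

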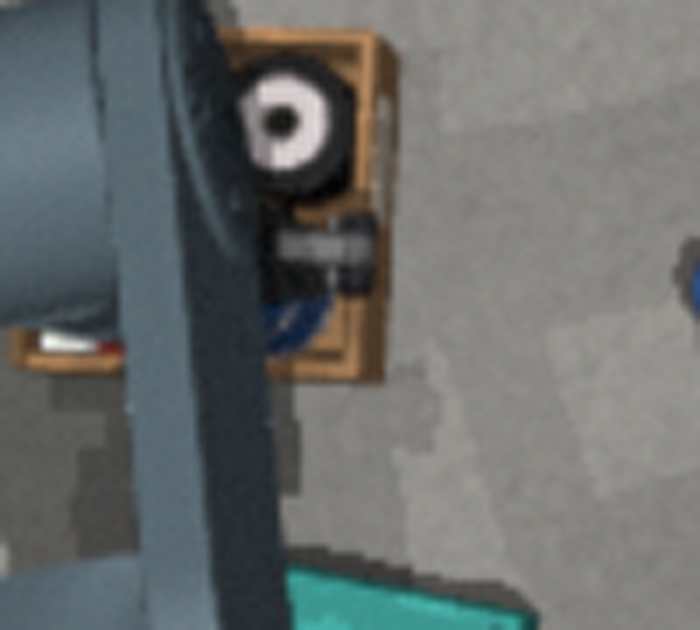

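```bash
python3 - <<'E'
from h import *
k=lambda x,y,ox,oy:((x+.5)/7-.5+ox,(y+.5)/7-.5+oy)
L,B=k(386,0,145,190)[0],k(0,492,145,190)[1];Rr=k(531,0,145,190)[0];print(L,Rr,B)
for z in(.05,.054):
    c=np.array([.538,.235])
    for i in range(5):
        e=circ('side',c,.027,z);d=np.array([(L+Rr)/2-(e[:,0].min()+e[:,0].max())/2,B-e[:,1].max()])
        c=c+onz('side',proj('side',(*c,z))+d,z)[:2]-c
    print(z,c,np.ptp(e[:,0]))
e=circ('side',(.538,.235),.027,.149);print('top side pred',((e.min(0)-[145,190])*7).round(),((e.max(0)-[145,190])*7).round())
for z in(.052,.149):
    e=circ('top',(.538,.235),.027,z);print('top cam pred',((e.min(0)-[135,160])*7).round(),((e.max(0)-[135,160])*7).round())
# carton inner corner edges top cam: right inner wall top, bottom inner wall top
print(onz('top',k(362,330,135,160),.065),onz('top',k(310,365,135,160),.065),onz('side',k(590,402,145,190),.065),onz('side',k(232,610,145,190),.065))
E
```

```text
199.71428571428572 220.42857142857144 259.8571428571429
0.05 [0.54064191 0.23553782] 20.545111777832176
0.054 [0.53829633 0.2377086 ] 20.646794640745355
top side pred [363. 199.] [517. 312.]
top cam pred [202. 216.] [339. 353.]
top cam pred [143. 188.] [292. 337.]
[0.52037947 0.19755956 0.065     ] [0.50681064 0.21754799 0.065     ] [0.5024485  0.20302733 0.065     ] [0.54300683 0.34955522 0.065     ]
```

>>> apply_moves(increments=[0.15, 0, 0.5, 0, 0, 0, 0.15, 0, 1.2, 0, 0, 0, 0.15, 0, 2, 0, 0, 0, 0.15, 0, 2.8, 0, 0, 0, 0.15, 0, 3.5, 0, 0, 0])

```text
time: 9.07
position: [0.5383, 0.2339, 0.0641]
orientation: [2.192, -2.25, -0.0]
ft_force: [-0.0, 0.3, -1.2]
grip_width: 0.053
```

```bash
python3 - <<'E'
from h import *
to((.5385,.2335,.05),-91.5)
for n in("side",):
    im=robot.snapshot(n);x,y=(145,190) if n=="side" else (135,160)
    cv2.imwrite(f"pics/j2_{n}.png",cv2.resize(im[y:y+90,x:x+100],None,fx=7,fy=7,interpolation=cv2.INTER_CUBIC))
E
```

```text
pos [0.5383 0.2339 0.0641] yaw -91.48 w 0.053 F [-0.   0.3 -1.2] t 9.07
shift [ 0.04 -0.03  1.41] turn [ 0.03 -0.01  0.02]
```

View pics/j2_side.png

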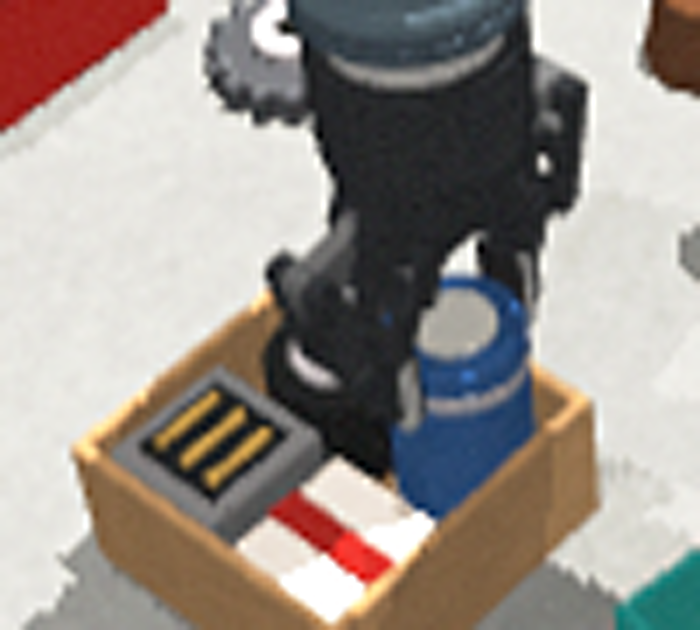

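>>> apply_moves(increments=[0, 0, 0.5, 0, 0, 0, 0, 0, 1.0, 0, 0, 0, 0, 0, 1.2, 0, 0, 0, 0, 0, 1.35, 0, 0, 0])

```text
time: 9.62
position: [0.5386, 0.2339, 0.0513]
orientation: [-2.192, 2.25, -0.0]
ft_force: [0.2, 0.3, -1.5]
grip_width: 0.0528
```

>>> apply_moves(increments=[0, 0, 0.15, 0, 0, 0, 0, 0, 0.15, 0, 0, 0])

```text
time: 9.88
position: [0.5389, 0.234, 0.0503]
orientation: [-2.192, 2.25, -0.001]
ft_force: [-0.1, 0.2, 0.8]
grip_width: 0.0534
```

Contact with the floor. Release.

>>> apply_moves(increments=[0, 0, 0, 0, 0, 0, 0, 0, 0, 0, 0, 0, 0, 0, 0, 0, 0, 0], gripper=0.1)

```text
time: 10.25
position: [0.5385, 0.2339, 0.0498]
orientation: [2.192, -2.25, -0.0]
ft_force: [-0.3, 0.8, 0.7]
grip_width: 0.0767
```

>>> apply_moves(increments=[0, 0, -3, 0, 0, 0, 0, 0, -7, 0, 0, 0, 0, 0, -12, 0, 0, 0, 0, 0, -14, 0, 0, 0, 0, 0, -14, 0, 0, 0], gripper=0)

```text
time: 10.88
position: [0.5398, 0.2342, 0.1919]
orientation: [-2.19, 2.247, -0.004]
ft_force: [0.6, 0.2, -0.5]
grip_width: 0.0855
```

```bash
python3 - <<'E'
from h import *
to((.55,-.215,.19),-95.5)
for n in("side",):
    im=robot.snapshot(n);x,y=(145,190)
    cv2.imwrite(f"pics/k2_{n}.png",cv2.resize(im[y:y+90,x:x+100],None,fx=7,fy=7,interpolation=cv2.INTER_CUBIC))
E
```

```text
pos [0.5398 0.2342 0.1919] yaw -91.49 w 0.0855 F [ 0.6  0.2 -0.5] t 10.88
shift [44.88 -2.18  0.15] turn [-0.24  0.07  4.01]
```

View pics/k2_side.png

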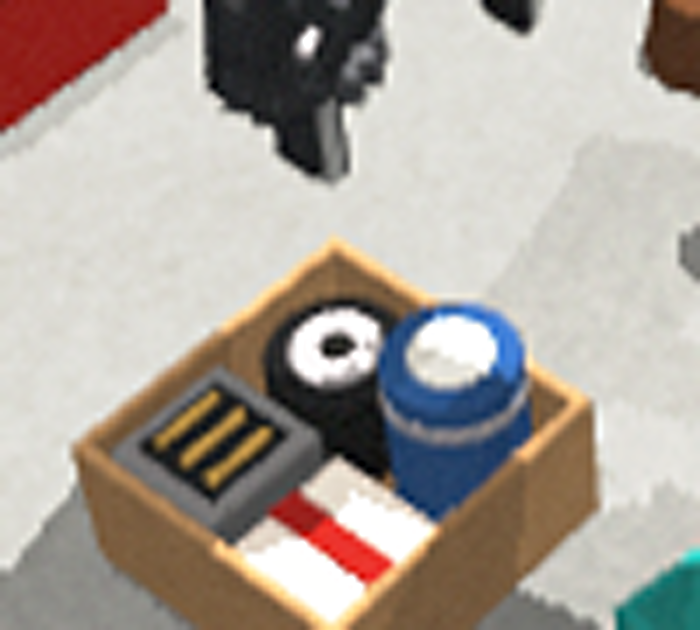

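```bash
python3 - <<'E'
from h import *
s=cv2.imread('pics/c_side.png').astype(int)
m=((s[...,2]-s[...,0]>110)&(s[...,2]>180)).astype(np.uint8)
m[:150]=0;m[190:]=0;m[:,:270]=0;m[:,310:]=0
n,l,st,c=cv2.connectedComponentsWithStats(m)
for i in range(1,n):
    if st[i,4]>8:print(st[i],c[i],onz('side',c[i],.041),onz('side',c[i],.045))
for y in(-.19,-.2376):print(proj('side',(.5545,y,.041)))
E
```

```text
[295 159  11   7  18] [299.55555556 162.        ] [ 0.56127705 -0.24698955  0.041     ] [ 0.55876637 -0.24234698  0.045     ]
[286 166  12   7  26] [291.46153846 168.73076923] [ 0.56356651 -0.19916678  0.041     ] [ 0.56104447 -0.19476159  0.045     ]
[292.27447462 171.11646408]
[299.80097314 164.07304142]
```

>>> apply_moves(increments=[6, -0.3, 0, 0, 0, 1, 12, -0.6, 0, 0, 0, 2, 18, -0.9, 0, 0, 0, 3, 24, -1.2, 0, 0, 0, 4, 30, -1.5, 0, 0, 0, 4, 36, -1.8, 0, 0, 0, 4, 42, -2.1, 0, 0, 0, 4, 44.9, -2.1, 0, 0, 0, 4])

```text
time: 11.92
position: [0.5464, -0.2182, 0.1873]
orientation: [2.108, -2.327, -0.005]
ft_force: [-0.6, 0.8, 0.0]
grip_width: 0.0859
```

>>> apply_moves(increments=[0, 0, 0, 0, 0, 0])

```text
time: 12.05
position: [0.5464, -0.2172, 0.1873]
orientation: [2.108, -2.328, -0.006]
ft_force: [0.3, 1.6, -0.5]
grip_width: 0.085
```

```bash
python3 - <<'E'
from h import *
to((.554,-.214,.1),-95.5)
for n in("side","top"):
    im=robot.snapshot(n);cv2.imwrite(f"pics/l_{n}.png",im);x,y=(235,120) if n=="side" else (290,130)
    cv2.imwrite(f"pics/l2_{n}.png",cv2.resize(im[y:y+110,x:x+110],None,fx=5,fy=5,interpolation=cv2.INTER_CUBIC))
E
```

```text
pos [ 0.5464 -0.2172  0.1873] yaw -95.69 w 0.085 F [ 0.3  1.6 -0.5] t 12.05
shift [-0.38 -0.75  8.73] turn [ 0.19  0.09 -0.19]
```

View pics/l2_side.png

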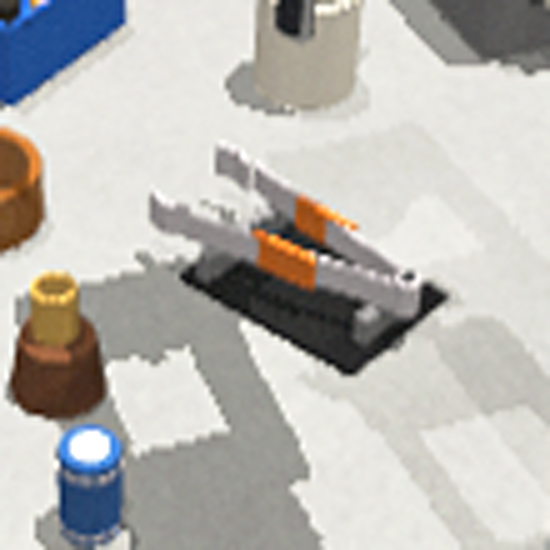

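View pics/l_top.png

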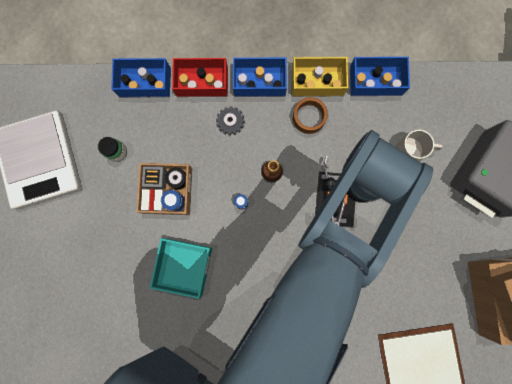

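>>> apply_moves(increments=[-0.3, -0.75, 5, 0, 0, 0.2, -0.3, -0.75, 9, 0, 0, 0.2, -0.3, -0.75, 11, 0, 0, 0.2, -0.3, -0.75, 12, 0, 0, 0.2, -0.3, -0.75, 12, 0, 0, 0.2])

```text
time: 12.78
position: [0.5559, -0.213, 0.0701]
orientation: [-2.109, 2.328, -0.0]
ft_force: [-0.0, 0.1, 0.1]
grip_width: 0.0857
```

```bash
python3 - <<'E'
from h import *
to((.554,-.214,.018),-95.5)
print(onz('top',(171.5,201),.1))
for n in("side","top"):
    im=robot.snapshot(n);cv2.imwrite(f"pics/m_{n}.png",im);x,y=(235,100) if n=="side" else (300,130)
    cv2.imwrite(f"pics/m2_{n}.png",cv2.resize(im[y:y+110,x:x+110],None,fx=5,fy=5,interpolation=cv2.INTER_CUBIC))
E
```

```text
pos [ 0.5559 -0.213   0.0701] yaw -95.66 w 0.0857 F [-0.   0.1  0.1] t 12.78
shift [0.12 0.18 5.21] turn [-0.01 -0.01 -0.16]
[0.53309699 0.23098658 0.1       ]
```

View pics/m2_side.png

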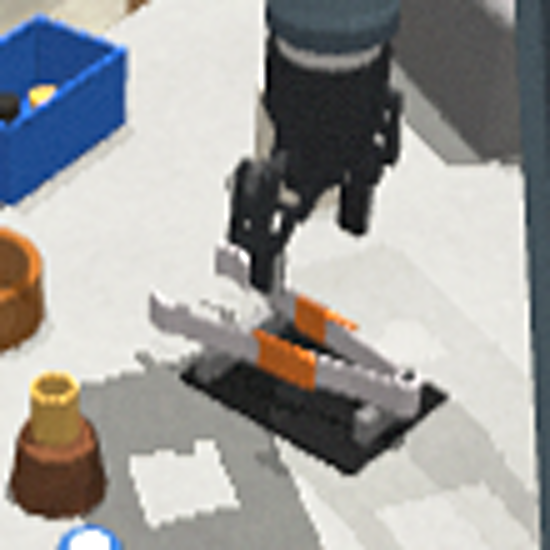

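View pics/m2_top.png

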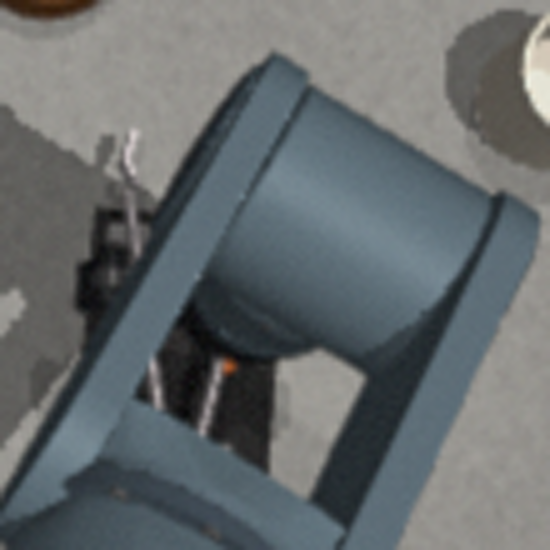

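>>> apply_moves(increments=[0.1, 0.15, 1, 0, 0, 0, 0.1, 0.15, 2, 0, 0, 0, 0.1, 0.15, 2.5, 0, 0, 0, 0.1, 0.15, 2.5, 0, 0, 0])

```text
time: 13.38
position: [0.5535, -0.2138, 0.044]
orientation: [2.108, -2.329, -0.002]
ft_force: [0.2, -0.3, 1.1]
grip_width: 0.0856
```

```bash
python3 - <<'E'
from h import *
to((.554,-.214,.012),-95.5)
for n in("side",):
    im=robot.snapshot(n);cv2.imwrite(f"pics/n_{n}.png",im);x,y=(255,130)
    cv2.imwrite(f"pics/n2_{n}.png",cv2.resize(im[y:y+75,x:x+75],None,fx=8,fy=8,interpolation=cv2.INTER_CUBIC))
E
```

```text
pos [ 0.5535 -0.2138  0.044 ] yaw -95.69 w 0.0856 F [ 0.2 -0.3  1.1] t 13.38
shift [ 0.02 -0.06  3.2 ] turn [ 0.07  0.04 -0.19]
```

View pics/n2_side.png

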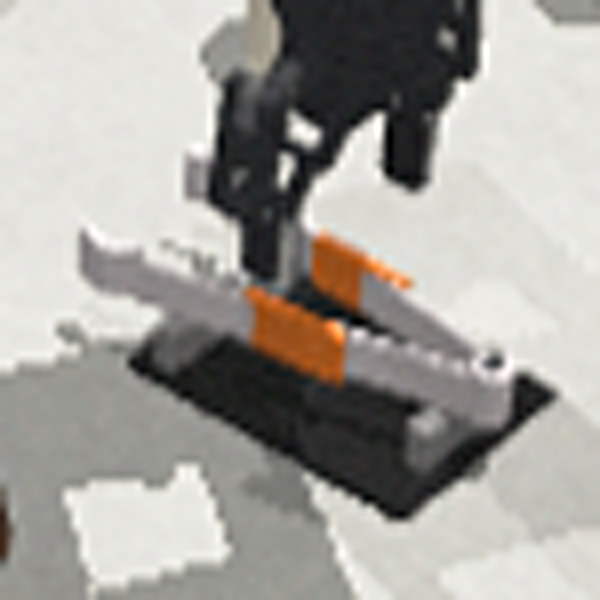

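```bash
python3 - <<'E'
from h import *
for z in(.05,.057,.065,.075,.085,.095):print(z,onz('side',(297,161),z).round(4))
for z in(.08,.1,.12,.14):print('knuckle',z,onz('top',(315.6,187),z).round(4))
E
python3 - <<'E'
import cv2
im=cv2.imread('pics/m_top.png')[160:220,305:365]
cv2.imwrite('pics/m3.png',cv2.resize(im,None,fx=10,fy=10,interpolation=cv2.INTER_CUBIC))
E
```

```text
0.05 [ 0.5656 -0.2361  0.05  ]
0.057 [ 0.5611 -0.228   0.057 ]
0.065 [ 0.5559 -0.2187  0.065 ]
0.075 [ 0.5495 -0.2071  0.075 ]
0.085 [ 0.5431 -0.1955  0.085 ]
0.095 [ 0.5367 -0.1839  0.095 ]
knuckle 0.08 [ 0.5719 -0.152   0.08  ]
knuckle 0.1 [ 0.5696 -0.1496  0.1   ]
knuckle 0.12 [ 0.5673 -0.1473  0.12  ]
knuckle 0.14 [ 0.5651 -0.145   0.14  ]
```

View pics/m3.png

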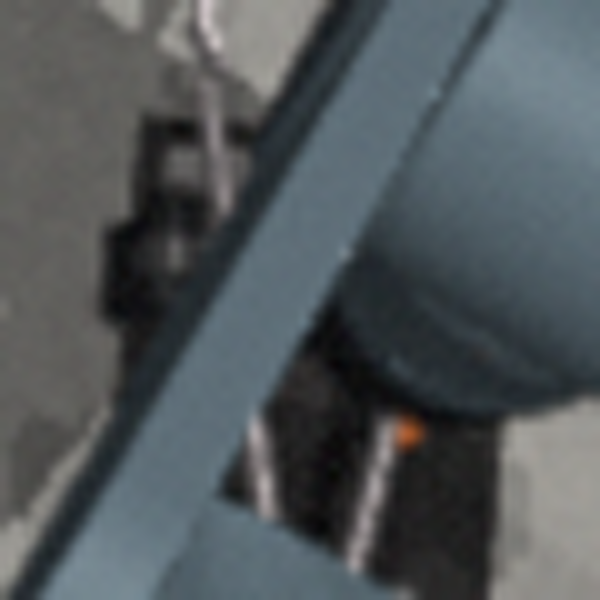

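>>> apply_moves(increments=[0, 0.4, 1, 0, 0, 0, 0, 0.4, 2, 0, 0, 0, 0, 0.4, 2.8, 0, 0, 0, 0, 0.4, 3.1, 0, 0, 0, 0, 0.4, 3.1, 0, 0, 0])

```text
time: 14.05
position: [0.5499, -0.2136, 0.0135]
orientation: [2.108, -2.329, -0.001]
ft_force: [0.1, -0.6, -0.7]
grip_width: 0.0854
```

```bash
python3 - <<'E'
from h import *
to((.554,-.214,.012),-95.5)
for n in("side",):
    im=robot.snapshot(n);cv2.imwrite(f"pics/o_{n}.png",im);x,y=(255,130)
    cv2.imwrite(f"pics/o2_{n}.png",cv2.resize(im[y:y+75,x:x+75],None,fx=8,fy=8,interpolation=cv2.INTER_CUBIC))
E
```

```text
pos [ 0.5499 -0.2136  0.0135] yaw -95.69 w 0.0854 F [ 0.1 -0.6 -0.7] t 14.05
shift [-0.   -0.41  0.15] turn [ 0.03  0.01 -0.19]
```

View pics/o2_side.png

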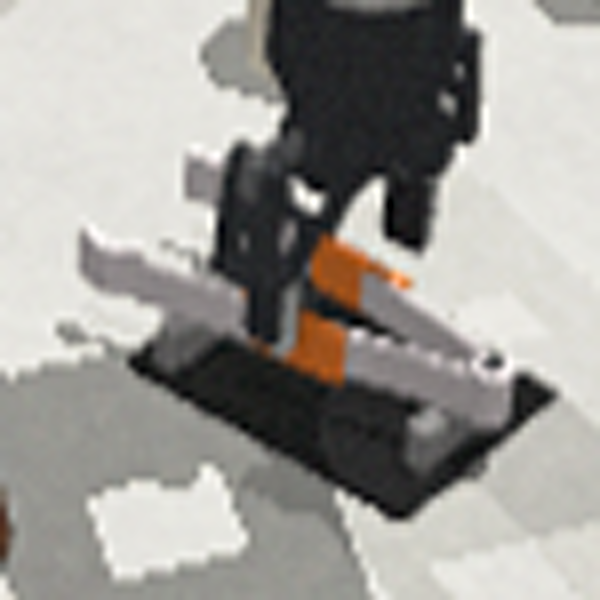

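```bash
python3 - <<'E'
from h import *
for z in(.013,.026,.035,.045):print(z,((proj('side',(.5545,-.165,z))-[255,132])*8).round(),((proj('side',(.546,-.262,z))-[255,132])*8).round())
E
```

```text
0.013 [262. 395.] [400. 287.]
0.026 [263. 372.] [402. 263.]
0.035 [265. 355.] [404. 247.]
0.045 [266. 336.] [406. 228.]
```

>>> apply_moves(increments=[0, 0, 0.6, 0, 0, 0, 0, 0, 0.6, 0, 0, 0])

```text
time: 14.35
position: [0.5497, -0.2135, 0.0074]
orientation: [2.108, -2.329, -0.001]
ft_force: [0.3, 1.0, 0.1]
grip_width: 0.0855
```

>>> apply_moves(increments=[0, 0, 0, 0, 0, 0, 0, 0, 0, 0, 0, 0, 0, 0, 0, 0, 0, 0, 0, 0, 0, 0, 0, 0], gripper=0.44, squeeze=25)

```text
time: 14.85
position: [0.5508, -0.214, 0.0089]
orientation: [-2.108, 2.328, -0.002]
ft_force: [-0.8, -0.3, 5.5]
grip_width: 0.0479
```

```bash
python3 - <<'E'
from h import *
to((.554,-.214,.012),-95.5)
for n in("side",):
    im=robot.snapshot(n);cv2.imwrite(f"pics/p_{n}.png",im);x,y=(255,130)
    cv2.imwrite(f"pics/p2_{n}.png",cv2.resize(im[y:y+75,x:x+75],None,fx=8,fy=8,interpolation=cv2.INTER_CUBIC))
E
```

```text
pos [ 0.5508 -0.214   0.0089] yaw -95.68 w 0.0479 F [-0.8 -0.3  5.5] t 14.85
shift [-0.03 -0.32 -0.31] turn [-0.08 -0.03 -0.18]
```

View pics/p2_side.png

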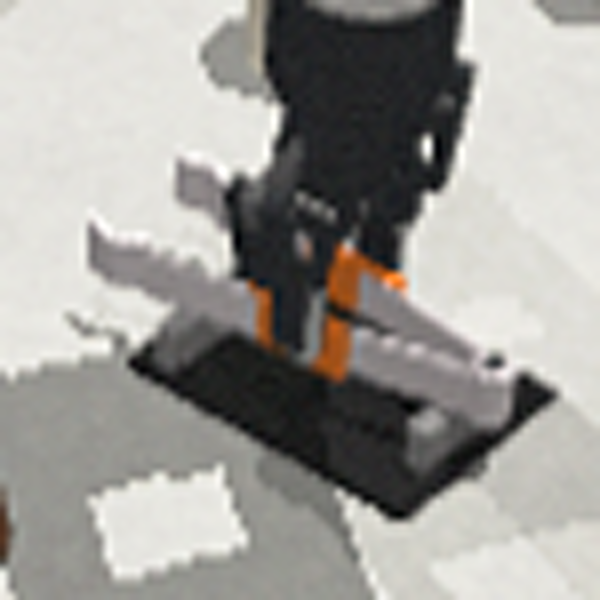

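>>> apply_moves(increments=[0, 0, -2, 0, 0, 0, 0, 0, -4, 0, 0, 0, 0, 0, -7, 0, 0, 0, 0, 0, -10, 0, 0, 0, 0, 0, -10, 0, 0, 0])

```text
time: 15.52
position: [0.5523, -0.2152, 0.1122]
orientation: [-2.107, 2.327, -0.011]
ft_force: [-0.6, 0.1, -1.2]
grip_width: 0.0479
```

```bash
python3 - <<'E'
from h import *
to((.5405,-.05,.1),-95.5)
for n in("side","top"):
    im=robot.snapshot(n);cv2.imwrite(f"pics/q_{n}.png",im);x,y=(235,90) if n=="side" else (290,130)
    cv2.imwrite(f"pics/q2_{n}.png",cv2.resize(im[y:y+110,x:x+110],None,fx=6,fy=6,interpolation=cv2.INTER_CUBIC)[:590])
E
```

```text
pos [ 0.5523 -0.2152  0.1122] yaw -95.68 w 0.0479 F [-0.6  0.1 -1.2] t 15.53
shift [-16.32   2.82   1.14] turn [-0.38 -0.2  -0.18]
```

View pics/q2_side.png

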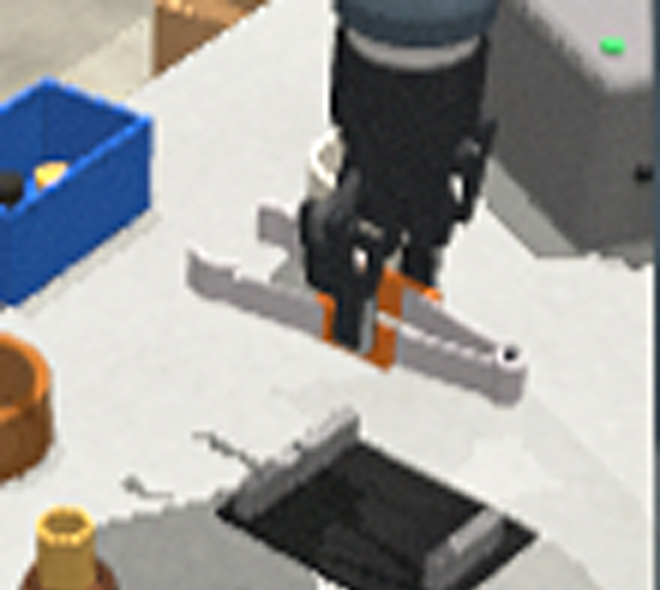

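View pics/q2_top.png

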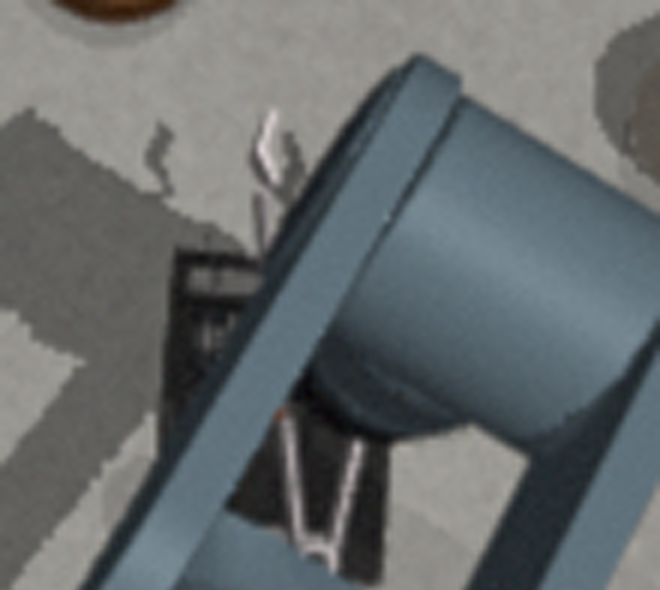

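```bash
python3 - <<'E'
from h import *
print(onz('top',(241,201),.06),onz('side',(253,208),.06))
to((.5405,-.0603,.125),-75.5)
E
```

```text
[0.53615803 0.0491397  0.06      ] [0.5424085  0.04423935 0.06      ]
pos [ 0.5501 -0.2137  0.1084] yaw -95.69 w 0.0475 F [ 0.4  0.2 -1.4] t 15.62
shift [-15.17   2.47  -1.67] turn [ -0.05  -0.03 -20.19]
```

>>> apply_moves(increments=[-2, 0.3, -1.7, 0, 0, -3, -5, 0.8, -1.7, 0, 0, -7, -8, 1.3, -1.7, 0, 0, -11, -11, 1.8, -1.7, 0, 0, -15, -13.5, 2.2, -1.7, 0, 0, -18, -15.2, 2.5, -1.7, 0, 0, -20.2, -15.2, 2.5, -1.7, 0, 0, -20.2, -15.2, 2.5, -1.7, 0, 0, -20.2])

```text
time: 16.62
position: [0.5403, -0.0604, 0.1249]
orientation: [2.484, -1.923, 0.0]
ft_force: [-1.0, -0.5, -1.0]
grip_width: 0.0481
```

```bash
python3 - <<'E'
from h import *
to((.5405,-.0603,.125),-75.5)
for n in("side","top"):
    im=robot.snapshot(n);cv2.imwrite(f"pics/r_{n}.png",im);x,y=(205,110) if n=="side" else (230,130)
    cv2.imwrite(f"pics/r2_{n}.png",cv2.resize(im[y:y+98,x:x+110],None,fx=6,fy=6,interpolation=cv2.INTER_CUBIC))
E
```

```text
pos [ 0.5403 -0.0604  0.1249] yaw -75.51 w 0.0481 F [-1.  -0.5 -1. ] t 16.62
shift [-0.01 -0.02 -0.01] turn [ 0.   -0.02 -0.01]
```

View pics/r2_side.png

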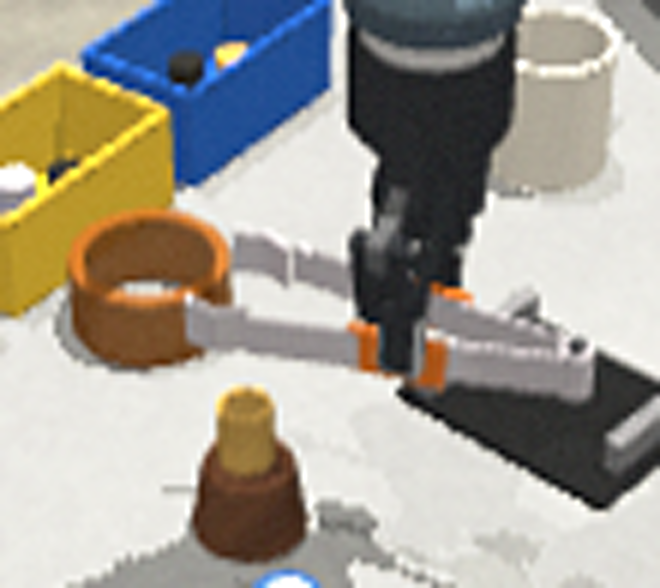

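View pics/r2_top.png

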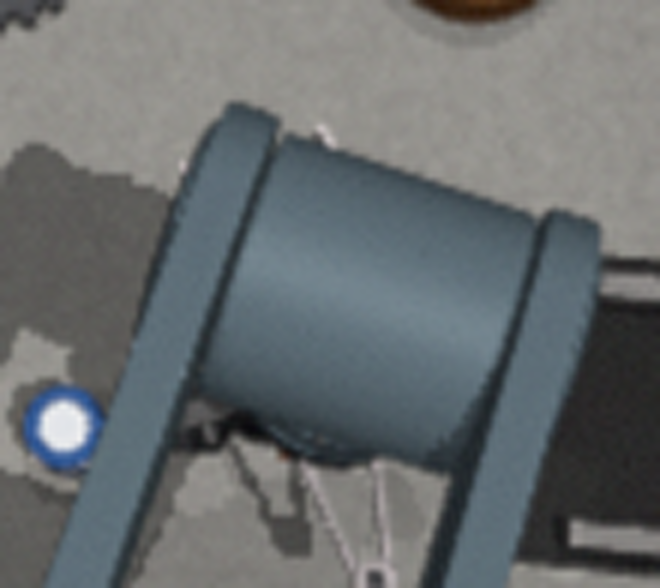

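```bash
python3 - <<'E'
from h import *
k=lambda x,y,o:((x+.5)/6-.5+o[0],(y+.5)/6-.5+o[1])
d=np.array([np.cos(np.radians(14.5)),np.sin(np.radians(14.5))])
for lab,o,n,pts in(('side',(205,110),'side',[(188,296),(236,234)]),('top',(230,130),'top',[(183,163),(322,128)])):
  for b in ((0,2) if n=='side' else (0,)):
    P2=[onz(n,np.array(k(*p,o))+[0,b],.170)[:2] for p in pts];m=np.mean(P2,0)
    print(lab,b,np.round(P2,4),'tipmid',m.round(4),'jaw',(m-.016*d).round(4))
for b in(0,2):print('bush side',onz('side',np.array(k(246,397,(205,110)))+[0,b],.081))
# bush both with hough-like colour centroid from original
t=cv2.imread('pics/top0.png').astype(int);hsv=cv2.cvtColor(t.astype(np.uint8),cv2.COLOR_BGR2HSV)
m=(hsv[...,0]>15)&(hsv[...,0]<32)&(hsv[...,1]>90)&(hsv[...,2]>110)
ys,xs=np.where(m[155:180,262:285]);print(xs.min()+262,xs.max()+262,ys.min()+155,ys.max()+155)
c=((xs.min()+xs.max())/2+262,(ys.min()+ys.max())/2+155);print(c,onz('top',c,.081))
print('pred bush top circ',circ('top',(.6305,-.038),.015,.081).min(0),circ('top',(.6305,-.038),.015,.081).max(0))
E
```

```text
side 0 [[ 6.367e-01  4.000e-04]
 [ 6.496e-01 -5.410e-02]] tipmid [ 0.6431 -0.0269] jaw [ 0.6276 -0.0309]
side 2 [[ 0.6307  0.0079]
 [ 0.6433 -0.046 ]] tipmid [ 0.637  -0.0191] jaw [ 0.6215 -0.0231]
top 0 [[ 0.6382 -0.0038]
 [ 0.6528 -0.0619]] tipmid [ 0.6455 -0.0328] jaw [ 0.63   -0.0368]
bush side [ 0.63439027 -0.04010811  0.081     ]
bush side [ 0.62843232 -0.03238726  0.081     ]
268 279 160 171
(np.float64(273.5), np.float64(165.5)) [ 0.63038425 -0.03932499  0.081     ]
pred bush top circ [267.44807273 159.97213229] [278.57136182 170.96045462]
```

```bash
python3 - <<'E'
from h import *
to((.5405,-.0623,.075),-75.5)
E
```

```text
pos [ 0.5404 -0.0608  0.1249] yaw -75.55 w 0.0479 F [-0.4 -0.6 -1.4] t 16.73
shift [0.15 0.02 4.99] turn [-0.   -0.01 -0.05]
```

>>> apply_moves(increments=[0.15, 0, 2, 0, 0, 0, 0.15, 0, 4, 0, 0, 0, 0.15, 0, 5, 0, 0, 0, 0.15, 0, 5, 0, 0, 0])

```text
time: 17.23
position: [0.5401, -0.0617, 0.0742]
orientation: [2.483, -1.924, -0.002]
ft_force: [-0.3, 0.1, -1.1]
grip_width: 0.048
```

```bash
python3 - <<'E'
from h import *
to((.5405,-.0623,.038),-75.5)
for n in("side","top"):
    im=robot.snapshot(n);cv2.imwrite(f"pics/s_{n}.png",im);x,y=(215,140) if n=="side" else (230,130)
    cv2.imwrite(f"pics/s2_{n}.png",cv2.resize(im[y:y+72,x:x+95],None,fx=8,fy=8,interpolation=cv2.INTER_CUBIC))
E
```

```text
pos [ 0.5401 -0.0617  0.0742] yaw -75.53 w 0.048 F [-0.3  0.1 -1.1] t 17.23
shift [ 0.07 -0.03  3.62] turn [ 0.08  0.05 -0.03]
```

View pics/s2_side.png

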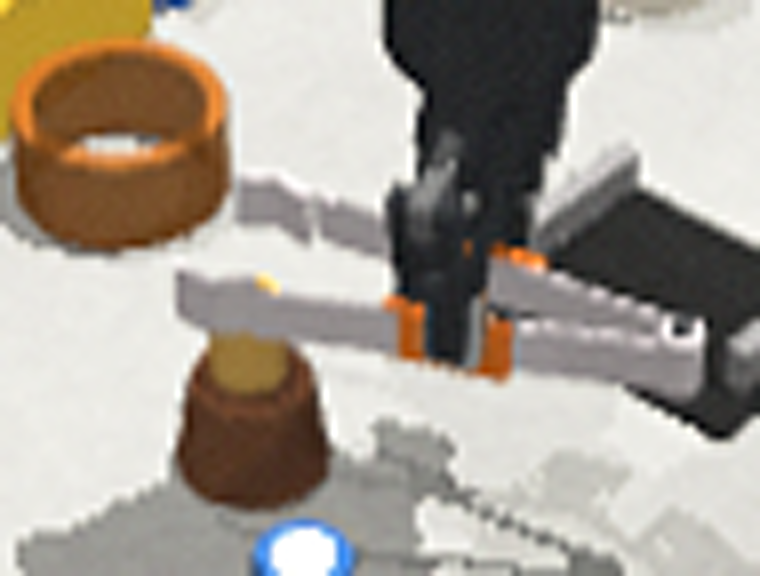

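View pics/s2_top.png

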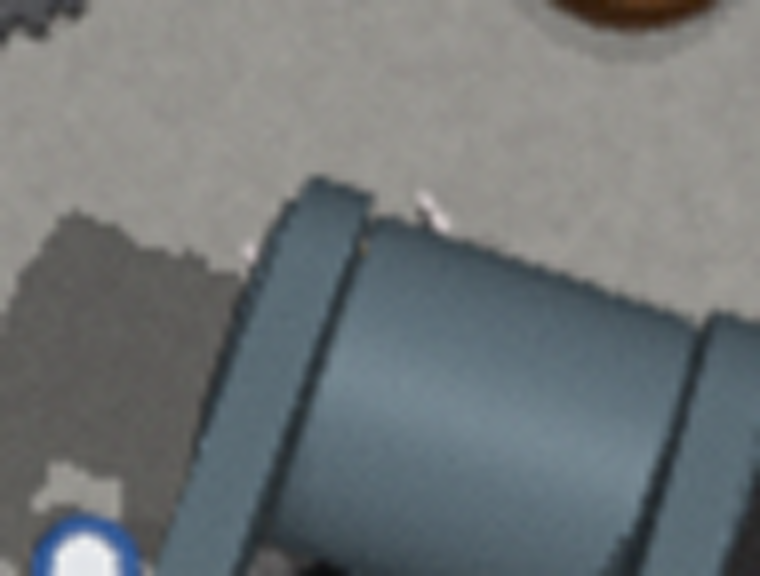

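```bash
python3 - <<'E'
from h import *
k=lambda x,y,o:((x+.5)/8-.5+o[0],(y+.5)/8-.5+o[1])
d=np.array([np.cos(np.radians(14.5)),np.sin(np.radians(14.5))])
for n,o,pts in(('side',(215,140),[(181,271),(239,178)]),('top',(230,130),[(245,248),(423,192)])):
  for z in(.105,.112,.119):
    P2=[onz(n,k(*p,o),z)[:2] for p in pts];m=np.mean(P2,0)
    print(n,z,np.round(P2,4),'jaw',(m-.016*d).round(4),np.linalg.norm(P2[0]-P2[1]).round(3))
# hinge top in side, pitch check
for z in(.105,.112,.119): print('hinge side',z,onz('side',k(682,328,(215,140)),z))
g=np.array([.5401,-.0617]);print('hinge expected',g+.004*d-.085*d)
E
```

```text
side 0.105 [[ 0.6435 -0.0108]
 [ 0.6614 -0.0699]] jaw [ 0.637  -0.0444] 0.062
side 0.112 [[ 0.638  -0.0042]
 [ 0.6557 -0.0627]] jaw [ 0.6313 -0.0375] 0.061
side 0.119 [[ 0.6324  0.0024]
 [ 0.65   -0.0556]] jaw [ 0.6257 -0.0306] 0.061
top 0.105 [[ 0.6398 -0.0036]
 [ 0.6584 -0.0626]] jaw [ 0.6336 -0.0371] 0.062
top 0.112 [[ 0.6386 -0.0036]
 [ 0.6571 -0.0623]] jaw [ 0.6324 -0.037 ] 0.062
top 0.119 [[ 0.6374 -0.0037]
 [ 0.6558 -0.062 ]] jaw [ 0.6311 -0.0368] 0.061
hinge side 0.105 [ 0.47264537 -0.09568207  0.105     ]
hinge side 0.112 [ 0.46870895 -0.08828439  0.112     ]
hinge side 0.119 [ 0.46477253 -0.0808867   0.119     ]
hinge expected [ 0.46168004 -0.08198078]
```

>>> apply_moves(increments=[0.15, 0.1, 1, 0, 0, 0, 0.15, 0.1, 2, 0, 0, 0, 0.15, 0.1, 3, 0, 0, 0, 0.15, 0.1, 3.5, 0, 0, 0, 0.15, 0.1, 3.5, 0, 0, 0])

```text
time: 17.95
position: [0.5396, -0.0629, 0.0392]
orientation: [2.484, -1.923, -0.002]
ft_force: [0.4, -0.1, -1.2]
grip_width: 0.048
```

```bash
python3 - <<'E'
from h import *
to((.5405,-.0623,.038),-75.5)
for n in("side","top"):
    im=robot.snapshot(n);cv2.imwrite(f"pics/t_{n}.png",im);x,y=(215,140) if n=="side" else (230,130)
    cv2.imwrite(f"pics/t2_{n}.png",cv2.resize(im[y:y+72,x:x+95],None,fx=8,fy=8,interpolation=cv2.INTER_CUBIC))
E
```

```text
pos [ 0.5396 -0.0629  0.0392] yaw -75.48 w 0.048 F [ 0.4 -0.1 -1.2] t 17.95
shift [-0.04 -0.11  0.12] turn [0.06 0.04 0.02]
```

View pics/t2_side.png

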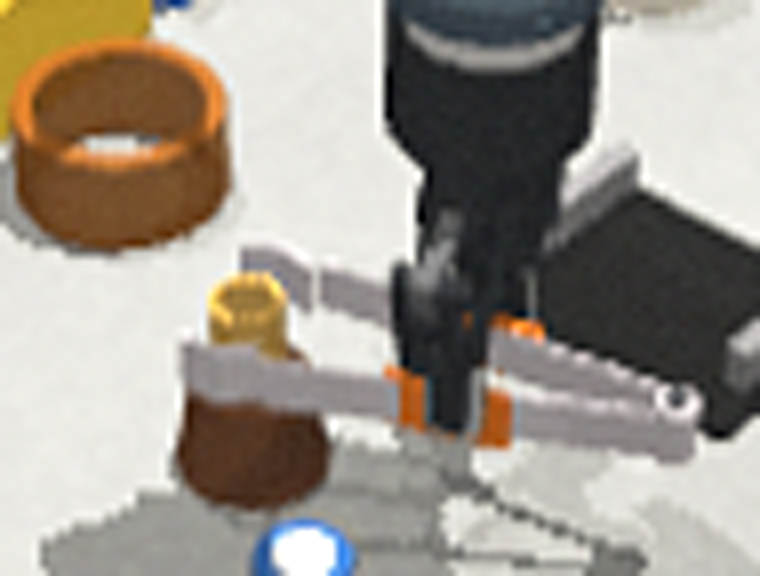

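View pics/t2_top.png

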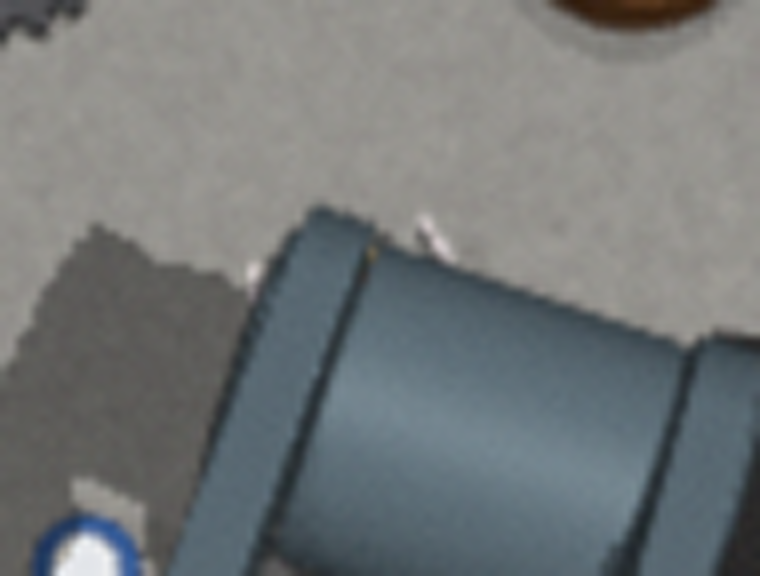

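>>> apply_moves(increments=[0, 0, -0.2, 0, 0, 0, 0, 0, -0.2, 0, 0, 0], gripper=0.5, squeeze=25)

```text
time: 18.3
position: [0.5404, -0.0632, 0.0424]
orientation: [-2.484, 1.923, -0.002]
ft_force: [1.0, -0.2, 0.5]
grip_width: 0.0428
```

>>> apply_moves(increments=[0, 0, 0, 0, 0, 0, 0, 0, 0, 0, 0, 0], gripper=0.57)

```text
time: 18.55
position: [0.54, -0.0631, 0.0419]
orientation: [-2.484, 1.923, -0.0]
ft_force: [-0.4, -0.6, -0.5]
grip_width: 0.0371
```

>>> apply_moves(increments=[0, 0, 0, 0, 0, 0, 0, 0, 0, 0, 0, 0, 0, 0, 0, 0, 0, 0], gripper=0.8)

```text
time: 18.92
position: [0.54, -0.0631, 0.0418]
orientation: [2.484, -1.923, -0.0]
ft_force: [-0.5, 0.1, -0.8]
grip_width: 0.0328
```

```bash
python3 - <<'E'
from h import *
to((.5405,-.0623,.038),-75.5)
for n in("side",):
    im=robot.snapshot(n);cv2.imwrite(f"pics/u_{n}.png",im);x,y=(215,140) if n=="side" else (230,130)
    cv2.imwrite(f"pics/u2_{n}.png",cv2.resize(im[y:y+72,x:x+95],None,fx=8,fy=8,interpolation=cv2.INTER_CUBIC))
E
```

```text
pos [ 0.54   -0.0631  0.0418] yaw -75.49 w 0.0328 F [-0.5  0.1 -0.8] t 18.93
shift [-0.06 -0.07  0.38] turn [0.   0.   0.01]
```

View pics/u2_side.png

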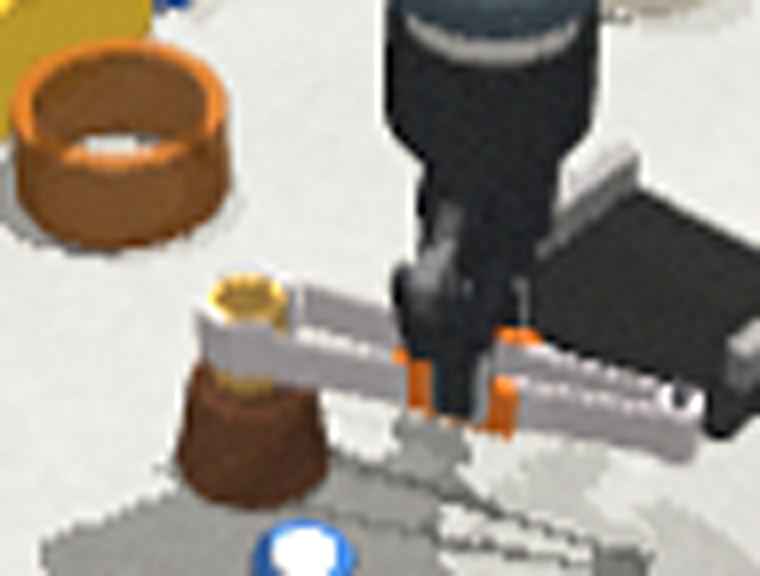

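>>> apply_moves(increments=[0, 0, -1, 0, 0, 0, 0, 0, -2.5, 0, 0, 0, 0, 0, -4.5, 0, 0, 0, 0, 0, -7, 0, 0, 0, 0, 0, -9.5, 0, 0, 0, 0, 0, -12, 0, 0, 0, 0, 0, -14, 0, 0, 0, 0, 0, -15, 0, 0, 0])

```text
time: 19.98
position: [0.5408, -0.0633, 0.1942]
orientation: [-2.484, 1.922, -0.005]
ft_force: [-0.3, 0.6, -2.3]
grip_width: 0.033
```

```bash
python3 - <<'E'
from h import *
to((.48,.242,.19),-75.5)
for n in("side",):
    im=robot.snapshot(n);cv2.imwrite(f"pics/v_{n}.png",im);x,y=(205,90)
    cv2.imwrite(f"pics/v2_{n}.png",cv2.resize(im[y:y+98,x:x+110],None,fx=6,fy=6,interpolation=cv2.INTER_CUBIC))
E
```

```text
pos [ 0.5408 -0.0633  0.1942] yaw -75.48 w 0.033 F [-0.3  0.6 -2.3] t 19.98
shift [-31.08  -1.77   0.37] turn [-0.15 -0.1   0.02]
```

View pics/v2_side.png

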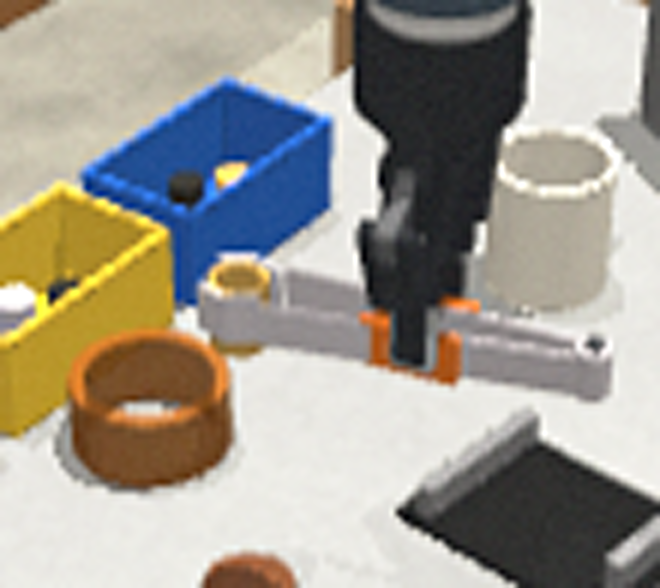

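>>> apply_moves(increments=[-2, -0.1, 0, 0, 0, 0, -5, -0.3, 0, 0, 0, 0, -9, -0.5, 0, 0, 0, 0, -13, -0.7, 0, 0, 0, 0, -17, -1, 0, 0, 0, 0, -21, -1.2, 0, 0, 0, 0, -25, -1.4, 0, 0, 0, 0, -28, -1.6, 0, 0, 0, 0])

```text
time: 21.02
position: [0.4831, 0.2143, 0.1906]
orientation: [2.484, -1.92, -0.003]
ft_force: [0.1, -0.4, -1.5]
grip_width: 0.0326
```

>>> apply_moves(increments=[-1.5, -0.1, 0, 0, 0, 0, -2.5, -0.2, 0, 0, 0, 0, -3, -0.2, 0, 0, 0, 0, -3, -0.2, 0, 0, 0, 0, -3, -0.2, 0, 0, 0, 0])

```text
time: 21.65
position: [0.48, 0.2409, 0.1918]
orientation: [2.483, -1.924, 0.0]
ft_force: [0.1, 0.0, -1.3]
grip_width: 0.0327
```

```bash
python3 - <<'E'
from h import *
to((.481,.242,.19),-75.5)
for n in("side","top"):
    im=robot.snapshot(n);cv2.imwrite(f"pics/w_{n}.png",im);x,y=(115,150) if n=="side" else (110,120)
    cv2.imwrite(f"pics/w2_{n}.png",cv2.resize(im[y:y+118,x:x+130],None,fx=5,fy=5,interpolation=cv2.INTER_CUBIC))
E
```

```text
pos [0.48   0.2409 0.1918] yaw -75.54 w 0.0327 F [ 0.1  0.  -1.3] t 21.65
shift [-0.08 -0.13  0.18] turn [ 0.01 -0.01 -0.04]
```

View pics/w2_side.png

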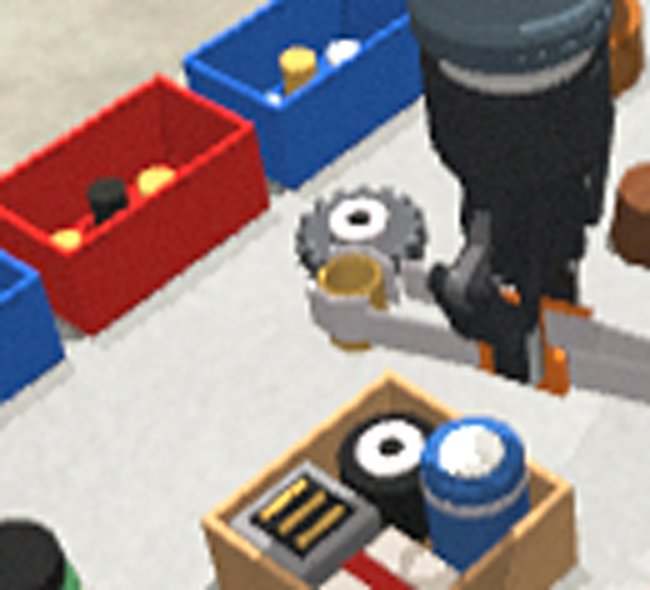

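View pics/w2_top.png

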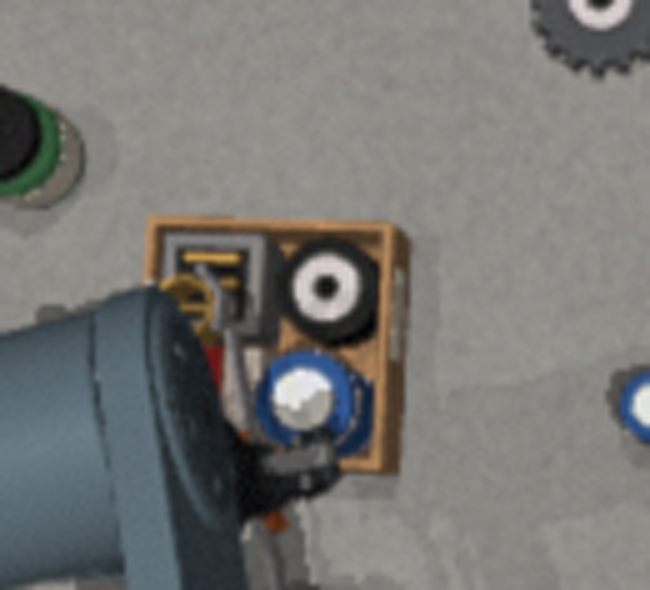

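```bash
python3 - <<'E'
from h import *
k=lambda x,y,o:((x+.5)/5-.5+o[0],(y+.5)/5-.5+o[1])
print('bush top',[onz('top',k(187,303,(110,120)),z).round(4) for z in(.215,.231)],'side',[onz('side',k(352,272,(115,150)),z).round(4) for z in(.215,.231)])
print('can top',onz('top',k(303,399,(110,120)),.1),'side',onz('side',k(470,447,(115,150)),.1))
C=np.array([onz('top',k(x,y,(110,120)),.065) for x,y in[(150,218),(393,225),(384,470)]]);print(C.round(4),(C[0]+C[2])/2)
E
```

```text
bush top [array([0.5737, 0.2674, 0.215 ]), array([0.5716, 0.2632, 0.231 ])] side [array([0.5842, 0.2562, 0.215 ]), array([0.5708, 0.2672, 0.231 ])]
can top [0.53734617 0.23452261 0.1       ] side [0.54080297 0.23513403 0.1       ]
[[0.6404 0.3283 0.065 ]
 [0.6361 0.1942 0.065 ]
 [0.5017 0.1969 0.065 ]] [0.57104035 0.26263151 0.065     ]
```

>>> apply_moves(increments=[0, 0, 0, 0, 0, 0, 0, 0, 0, 0, 0, 0, 0, 0, 0, 0, 0, 0, 0, 0, 0, 0, 0, 0])

```text
time: 22.25
position: [0.4797, 0.2415, 0.1918]
orientation: [-2.484, 1.923, -0.0]
ft_force: [-1.0, -0.5, -1.5]
grip_width: 0.032
```

```bash
python3 - <<'E'
from h import *
to((.481,.242,.19),-75.5)
print(np.abs(robot.observe()['joint_vel']).max())
print(robot.sign_off())
E
```

```text
pos [0.4797 0.2415 0.1918] yaw -75.48 w 0.032 F [-1.  -0.5 -1.5] t 22.25
shift [-0.01 -0.13  0.18] turn [-0.    0.    0.02]
0.0020399659364909836
the job is handed in; nothing more can be done
None
```

I stood the large blue canister in the carton's empty corner and let it go. I then gripped the tongs by their orange sleeves, closed them on the bush, and handed the job in at 22.3 s with the bush held over the middle of the carton. No verdict was reported.

**Last checks:**
- **Canister:** it looked upright, about 3–4 mm from the middle of its place in both cameras.
- **Bush:** both cameras put it about 2–5 mm from the carton's centre. Its centre is at about 0.21 m, so its underside is roughly 9 cm above the canister.
- **Grip:** the sleeves measured 32–33 mm, as expected with the bush held, and the arm was still.
- **Other items:** the goods in the carton and the gear looked unmoved in the last pictures. I did not measure the bystanders again.

**What went wrong or disagreed:**
- **First grasp:** my first try at the canister failed. The fingers shut too high and slid off its top, tilting it briefly and pushing the wrist force to about 65 N. It settled back upright in the same place, and the second, lower grasp held.
- **Gripper and side camera:** the open fingertips looked about 10 mm higher than expected, and the side camera read roughly 2 pixels (about 5–7 mm in height) off from the top camera. I compared the pieces with each other in the pictures instead of trusting single readings.

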